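# Put the washed bento lids up to dry

## Task

First get the drainer ready: stand the dry funnel mouth down on the cork mat on the shelf, and push the drip tray fully home under the drainer. Then put up every wet bento lid to dry, short end down behind the drainer's front lip and leaning back against its rail, side by side without touching one another; they lie too flat and too close together to be picked up where they are, but a lid slid out over the shelf's front edge can be pinched by its long sides. Leave everything else as it stands, the puck lamp switched as it is.

Things in the scene. Friction and masses are not known exactly. Their poses are not given: they have to be found in the camera images.
- shelf_edge (a point): White steel shelf, fixed, 240 mm deep (x), 400 mm wide (y), board 20 mm thick with its top 100 mm above the table, open below; 14 mm rims at its back and sides, front edge open. Point: middle of the board's front edge, level with its top; x points inwards over the board, away from the robot, y along the edge, z up. The lids lie on the right-hand half of the board, the mat and lamp on the left.
- mat_center (a point): Round cork mat, 130 mm across and 8 mm thick, fixed on the left of the shelf. This point is the centre of its top, 108 mm above the table.
- rail (a point): Stainless dish drainer, fixed, 340 mm wide (y), 150 mm deep (x): a perforated deck 45 mm above the table and a back rail to lean things on, a round bar 8 mm thick and 332 mm long between two end posts. Point: middle of the rail's axis, 122 mm above the table; x points level from the front lip towards the rail (away from the robot), y along the rail, z up.
- lip (a point): The drainer's front lip: an upstand 10 mm high, 5 mm thick along the deck's front; it stops a leaning thing's foot. Point: middle of its inner face, level with the deck (45 mm above the table); axes as the rail's; the rail's axis is 101 mm behind it and 77 mm above it. A rib 8 mm high runs below the rail. A lid with its foot at the lip and back on the rail leans at 40 degrees to the horizontal.
- drainer: The dish drainer as a whole; origin at table level under the middle of the deck; x towards the back, y along the rail, z up. The lip's inner face is at x = -70 mm, the rail's axis at x = +31 mm.
- tray (a joint): The grey drip tray, 300 mm wide, that slides under the drainer's deck: 0 = fully home, larger = pulled out towards the robot (m, up to 0.12). It slides with about 2 N of friction and stops at 0; push its front wall.
- tray_front (a point): Middle of the outer face of the drip tray's front wall (4 to 36 mm above the table, 300 mm wide), 20 mm above the table; x points in, the way to push it home.
- funnel_center (a point): Grey silicone funnel (stiff) standing mouth down, 80 mm high: mouth 76 mm across at the bottom, cone up to 44 mm, then a straight spout 18 mm across from 44 mm up to the top at 80 mm. This point is on its axis, 40 mm up; z points up along the spout. 60 g (varies).
- bento_lower: Bystander: lower bento box, blue, 62 x 180 x 42 mm; origin under its centre.
- bento_upper: Bystander: upper bento box, red, same size, stacked on the lower one.
- kettle_lid: Bystander: stainless kettle lid, 110 mm across, 39 mm high with its black knob; origin under its centre.
- mug: Bystander: blue mug, 80 mm across, 90 mm high; origin under its centre.
- soap: Bystander: dish soap bottle, 60 mm across, 170 mm high; origin under its centre.
- tea_tin: Bystander: copper tea tin, 72 mm across, 100 mm high; origin under its centre.
- lamp_switch (a joint): Toggle switch on the front rim of the white LED puck lamp (76 mm across, 26 mm high, fixed on the shelf behind the mat): stays at 0, where it stands (rad).
- lid_a_center (a point): Flat red bento lid, stiff plastic, 180 x 62 x 4 mm (x, y, z), about 50 g (varies). At the start it lies flat on the shelf, its long side (x) running away from the front edge, about 10 mm from the next lid. It slides easily on the shelf (friction about 0.4). Point: its centre, half-way through its thickness; z is normal to its face. May be absent (None).
- lid_b_center (a point): Flat green bento lid, stiff plastic, 180 x 62 x 4 mm (x, y, z), about 50 g (varies). At the start it lies flat on the shelf, its long side (x) running away from the front edge, about 10 mm from the next lid. It slides easily on the shelf (friction about 0.4). Point: its centre, half-way through its thickness; z is normal to its face. May be absent (None).
- lid_c_center (a point): Flat blue bento lid, stiff plastic, 180 x 62 x 4 mm (x, y, z), about 50 g (varies). At the start it lies flat on the shelf, its long side (x) running away from the front edge, about 10 mm from the next lid. It slides easily on the shelf (friction about 0.4). Point: its centre, half-way through its thickness; z is normal to its face. May be absent (None).
Not all that is in view belongs to the job. Leave any green, pink or purple look-alike of the part that bears funnel_center alone.

How it is judged (in metres and radians):
On the way:
1. the drainer is ready: the funnel stands on the mat and the drip tray is fully home (horizontal distance between funnel_center and mat_center below 0.035 m and z of funnel_center in the frame of mat_center between 0.035 and 0.045 m and angle between funnel_center's own z axis and vertical below 0.15 rad and linear speed of funnel below 0.03 m/s and value of joint tray below 0.008 m), for 0.2 s.
At the end, for the whole second after the job is handed in: Funnel upright, mouth down, axis within 35 mm of the mat's centre; drip tray within 8 mm of home; every lid present leans behind the lip, back on the rail, 35 to 52 degrees off the horizontal, square to the rail within 23 degrees, inside the end posts, at rest, touching no other lid (all of step 1 and angle between the x axis of lid_a_center and the z axis of drainer, either way round between 0.65 and 0.96 rad and angle between the y axis of each of lid_a_center, lid_b_center, lid_c_center and the y axis of drainer, either way round below 0.4 rad and x of lid_a_center in the frame of drainer between -0.02 and 0.03 m and y of lid_a_center in the frame of drainer between -0.135 and 0.135 m and z of lid_a_center in the frame of drainer between 0.085 and 0.125 m and contact force between each of lid_a, lid_b, lid_c and drainer above 0.02 N and linear speed of each of lid_a, lid_b, lid_c below 0.02 m/s and angle between the x axis of lid_b_center and the z axis of drainer, either way round between 0.65 and 0.96 rad and x of lid_b_center in the frame of drainer between -0.02 and 0.03 m and y of lid_b_center in the frame of drainer between -0.135 and 0.135 m and z of lid_b_center in the frame of drainer between 0.085 and 0.125 m and angle between the x axis of lid_c_center and the z axis of drainer, either way round between 0.65 and 0.96 rad and x of lid_c_center in the frame of drainer between -0.02 and 0.03 m and y of lid_c_center in the frame of drainer between -0.135 and 0.135 m and z of lid_c_center in the frame of drainer between 0.085 and 0.125 m and contact force between lid_a and lid_b below 0.01 N and contact force between each of lid_a, lid_b and lid_c below 0.01 N).
It fails at once if a lid is put on the drainer before the drip tray is home (value of joint tray above 0.012 m and contact force between any of lid_a, lid_b, lid_c and drainer above 0.3 N).
It fails at once if a lid is put on the drainer while the dry funnel still stands there (contact force between funnel and drainer above 0.01 N and contact force between any of lid_a, lid_b, lid_c and drainer above 0.3 N).
It fails at once if a bento box, the kettle lid, the mug, the soap bottle or the tea tin is shifted by more than 30 mm (distance of any of bento_lower, bento_upper, kettle_lid, mug, soap, tea_tin from where it was at the start of the episode above 0.03 m).
It fails at once if the puck lamp is switched (value of joint lamp_switch above 0.45 rad).
Of lid_a, lid_b, lid_c only 2 to 3 are there at a start; the rules pass over those that are not, and their reading is None.
At some moment in a run one of funnel, lid_a, lid_b, lid_c may be knocked a few centimetres aside while the robot is not near it.
It also fails if it takes over 210 s, if anything falls off the work surface, if the arm or the gripper's body presses on something with over 40 N, if the wrist force passes 120 N, or if a joint passes its speed limit or range.

## Robot

A 6-joint arm with a two-finger parallel gripper is mounted at the origin on the work surface. World frame = base frame: x ahead of the robot, y to its left, z up, the work surface at z = 0. Lengths are in m, angles in degrees, forces in N, time in s.
With the tool pointing down it reaches from about 0.375 to 0.825 m from the base axis. Payload 5.5 kg.
Tool frame: the origin (TCP) lies on the centre line of the jaws, within the pads' length; the fingertips stand 19 mm ahead of it and the grasp point (between the pads) is the TCP; z points along the fingers, y is the line along which they close (so a half turn about z gives the same grasp; the last joint's range is limited). The gripper opens to 85 mm and grips with 20 to 120 N. Pads are 22 mm wide; open, the fingers measure 114 mm over their backs; the gripper's body (76 mm by 85 mm) begins 54 mm behind the grasp point. The pads swing forward as they close: fully open they stand 13 mm farther back than shut.
Start: joints at [76.719, 17.962, -2.699, 69.339, 0, 90], TCP at [0.138, 0.584, 0.25] pointing down, gripper open.
Joint ranges: [-152.73, 152.73], [-39.44, 99.34], [-58.76, 71.6], [-118.89, 123.64], [-81.53, 83.1], [-180, 180]. Speed limits (degrees/s): [136.94, 136.94, 172.46, 180, 180, 180].

## Interface

Orientations are given as [roll, pitch, yaw] about the fixed x, y, z axes, in that order (R = Rz(yaw) Ry(pitch) Rx(roll)).
In Python, from station import robot gives the robot as it stands. The module is installed in compiled form; this text tells all that it offers.
- The arm moves only by the tool carry_out, never from a script. Its argument "deltas" is one flat list of numbers, 6 for each row, row after row: the shift along the tool's x, y, z in units of 0.5 m (1.0 is 0.5 m), then the turn, a rotation vector about the tool's x, y, z in units of 2 rad (1.0 is 2 rad). A call has 1 to 10 rows; each row is the pose to reach, as a shift and turn from the pose commanded when the call began, along the tool's axes at that moment; what a row does not reach only later rows make up. A row lasts 1/8 s, in which the tool goes at most 62.5 mm and 10.7 degrees, less where a joint would pass 70% of its speed; a pose out of reach is approached as far as the arm can. A call with a number of a shift or a turn outside -1 to 1 is refused whole. A call with a gripper value outside its range is refused whole. "jaw" is the closure in counts, from 0 (fully open) to 255 (shut), set as the call begins (left out, the last holds). The fingers move at their own pace and stop on an object; "force" is the grip in N (left out, the last holds). Time passes only in rows, so rows that repeat a pose let the fingers close. It gives the time, the measured TCP pose, the force, the opening and the grip force at its end, in the units of the state.
- robot.read_state(): the state, without advancing time (a new reading comes with each control period).
- robot.read_camera(name): name is "scene" or "top"; returns the picture (480x640x3 uint8, red, green, blue); there is no depth.
- robot.camera_params(name): a dict with "K" (3x3 intrinsics, pixels), "origin" and "rotation" of the camera in the world. Camera axes: x right, y down, z forward; pixel columns grow to the right and rows downward; lengths in m; the calibration is good to about 2 mm. A picture is of the moment at which its call begins. camera_params takes no time and is no camera call.
- robot.sign_off(): hands the job in; it is judged then, once.
The state is a dict: "clock": time; "qpos": joint angles; "joint_vel": joint speeds; "joint_efforts": joint torques, N m; "ee_pos": TCP position; "tool_rot": TCP orientation; "contact_force": force on the tool from outside, world axes, zero at the start; "torque": the same for the moment, N m; "width": finger opening in m; "grip_force": force on a finger pad.
Only numpy, scipy, OpenCV 4.12 (cv2) and the standard library are available. Lean on these libraries where they do the work, as an engineer would, in place of code of your own. Each camera call takes 0.05 s, during which the arm holds its last target. There are 200 camera calls.

## Working session

There is one attempt and no reset: what is moved stays moved. The work goes in short steps, Python scripts to look and compute and a tool call to move; the robot and the scene stay as the last step left them, time stands still between calls to the robot, and variables do not carry over. Pictures are saved under pics/ and viewed, at most 15 in all, crops included, and the job is handed in when it is done.

Besides the shell and the picture viewer there is one more tool, called after "Emit:" as name(argument=value, ...) on one line, values as JSON. carry_out: Moves the arm, as the interface text tells. Its arguments: {"type":"object","properties":{"deltas":{"type":"array","items":{"type":"number","minimum":-1,"maximum":1}},"jaw":{"type":"number"},"force":{"type":"number"}},"required":["deltas"]}

```bash
mkdir -p pics
python3 - <<'E'
from station import robot
import cv2
s=robot.read_state(); print({k:(v if not hasattr(v,'round') else v) for k,v in s.items()})
for n in("scene","top"):
    cv2.imwrite(f"pics/{n}0.png",robot.read_camera(n)[:,:,::-1]); print(n,robot.camera_params(n))
E
```

```text
{'clock': 0.0, 'qpos': array([ 7.67218297e+01,  1.80060742e+01, -2.75489680e+00,  6.93371332e+01,
       -2.07651733e-03,  8.99997315e+01]), 'joint_vel': array([-0.10072095,  0.05800954,  0.09213241, -0.01977569, -0.0716321 ,
       -0.03317959]), 'joint_efforts': array([-1.33672409e-03, -5.39585996e+01,  3.39752018e+01,  1.89187308e-02,
        1.05385891e-04,  7.97061404e-07]), 'ee_pos': array([0.137696  , 0.58343876, 0.24940969]), 'tool_rot': array([-1.79901896e+02,  2.07605461e-03,  1.66722102e+02]), 'contact_force': array([ 0.83797842,  0.45272962, -0.22709266]), 'torque': array([-0.03627605, -0.00055627, -0.0466967 ]), 'grip_force': 0.0, 'width': 0.08529928635168972}
scene {'K': array([[572.76907438,   0.        , 318.81091834],
       [  0.        , 572.76907438, 245.21985711],
       [  0.        ,   0.        ,   1.        ]]), 'origin': array([ 1.32522282, -1.15744379,  1.39340035]), 'rotation': array([-132.5315432 ,    0.6178092 ,   33.50508893])}
top {'K': array([[554.9428942 ,   0.        , 322.76253757],
       [  0.        , 554.9428942 , 239.58250475],
       [  0.        ,   0.        ,   1.        ]]), 'origin': array([0.40370183, 0.00272869, 1.71599211]), 'rotation': array([-1.75078546e+02, -1.72283925e-01, -8.84487145e+01])}
```

View pics/scene0.png

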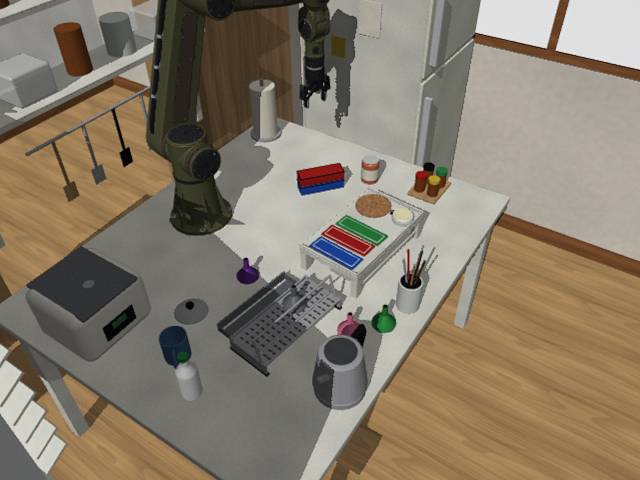

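View pics/top0.png

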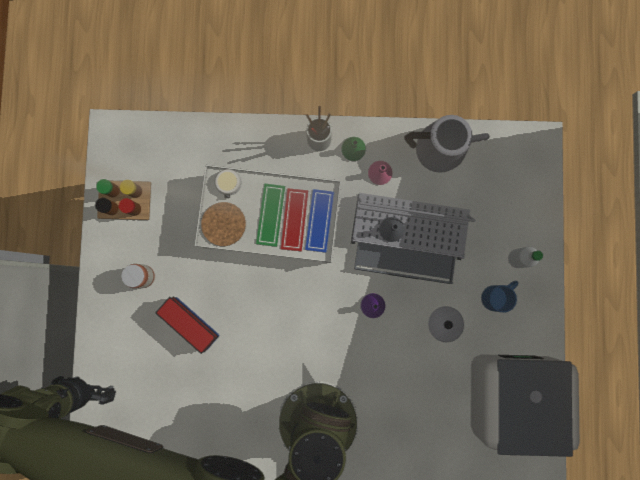

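The scene view shows three lids (green, red, blue) side by side on the shelf. The drainer has the grey funnel on its deck, and the tray is pulled out. In the top view the funnel is near (390,230), the drainer spans x 352–468 and y 195–282, the mat is at (223,224), and the lids are at (270,215), (295,218) and (319,220).

```bash
cat > h.py <<'E'
import numpy as np, cv2
from scipy.spatial.transform import Rotation as R
from station import robot
def cam(n):
    p=robot.camera_params(n); return p["K"],np.array(p["origin"]),R.from_euler('xyz',p["rotation"],degrees=True).as_matrix()
def ray(n,px,z):
    K,o,M=cam(n); px=np.atleast_2d(px).astype(float)
    d=(M@np.linalg.inv(K)@np.c_[px,np.ones(len(px))].T).T
    return o+d*((z-o[2])/d[:,2])[:,None]
def proj(n,P):
    K,o,M=cam(n); q=(M.T@(np.atleast_2d(P)-o).T).T; q=(K@q.T).T; return q[:,:2]/q[:,2:]
def deltas(p,rpy=None,base=None):
    "pos/rpy target -> call units from given base pose (default measured)"
    s=robot.read_state(); b=base or (s["ee_pos"],s["tool_rot"])
    B=R.from_euler('xyz',b[1],degrees=True)
    t=B.inv().apply(np.array(p)-b[0])/.5
    r=np.zeros(3) if rpy is None else (B.inv()*R.from_euler('xyz',rpy,degrees=True)).as_rotvec()/2
    return np.r_[t,r].round(4)
def mask(img,lo,hi,roi=None):
    h=cv2.inRange(cv2.cvtColor(img,cv2.COLOR_RGB2HSV),lo,hi)
    if roi: m=np.zeros_like(h); x0,y0,x1,y1=roi; m[y0:y1,x0:x1]=h[y0:y1,x0:x1]; h=m
    return h
COL={'a':((0,120,60),(8,255,255)),'b':((50,90,40),(80,255,255)),'c':((100,120,60),(125,255,255))}
def lids(img,n,z,roi,cols='abc'):
    out={}
    for k in cols:
        m=mask(img,*COL[k],roi)
        m=cv2.morphologyEx(m,cv2.MORPH_CLOSE,np.ones((5,5)))
        c=cv2.findContours(m,cv2.RETR_EXTERNAL,cv2.CHAIN_APPROX_NONE)[0]
        if not c: continue
        c=max(c,key=cv2.contourArea)
        if cv2.contourArea(c)<60: continue
        W=ray(n,c[:,0,:],z)[:,:2].astype(np.float32)*1000
        r=cv2.minAreaRect(W); bx=cv2.boxPoints(r)
        e=bx[1]-bx[0]; f=bx[2]-bx[1]; l=e if np.hypot(*e)>np.hypot(*f) else f
        a=np.degrees(np.arctan2(l[1],l[0])); a=(a+90)%180-90
        out[k]=(np.round(r[0],1),np.round(sorted(r[1]),1),round(float(a),1))
    return out
E
python3 - <<'E'
from h import *
im=robot.read_camera("top"); cv2.imwrite("pics/crop1.png",cv2.resize(im[150:300,190:480,::-1],None,fx=2.75,fy=2.75,interpolation=cv2.INTER_CUBIC))
print(lids(im,"top",.104,(190,160,345,265)))
m=mask(im,(5,80,60),(20,255,220),(190,190,255,255)); c=max(cv2.findContours(m,0,1)[0],key=cv2.contourArea)
(u,v),r=cv2.minEnclosingCircle(c); print("mat",u,v,ray("top",[(u,v),(u+r,v)],.108))
im=robot.read_camera("scene"); cv2.imwrite("pics/crop2.png",cv2.resize(im[180:380,210:440,::-1],None,fx=3,fy=3,interpolation=cv2.INTER_CUBIC))
E
```

```text
{'a': (array([599.1,  87.1]), array([ 60.2, 176.5]), -4.4), 'b': (array([611. , 157.1]), array([ 59.5, 175.9]), -6.0), 'c': (array([581.6,  15.4]), array([ 59.7, 142.5]), -5.6)}
mat 223.0 224.11111450195312 [[0.57952787 0.29344249 0.108     ]
 [0.58129258 0.22909682 0.108     ]]
```

View pics/crop1.png

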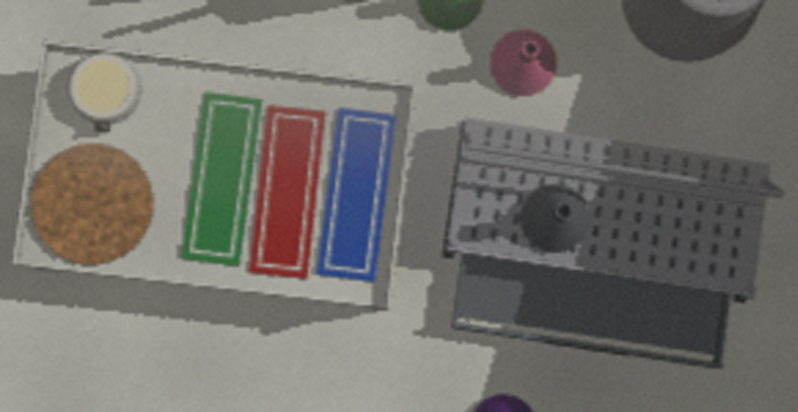

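View pics/crop2.png

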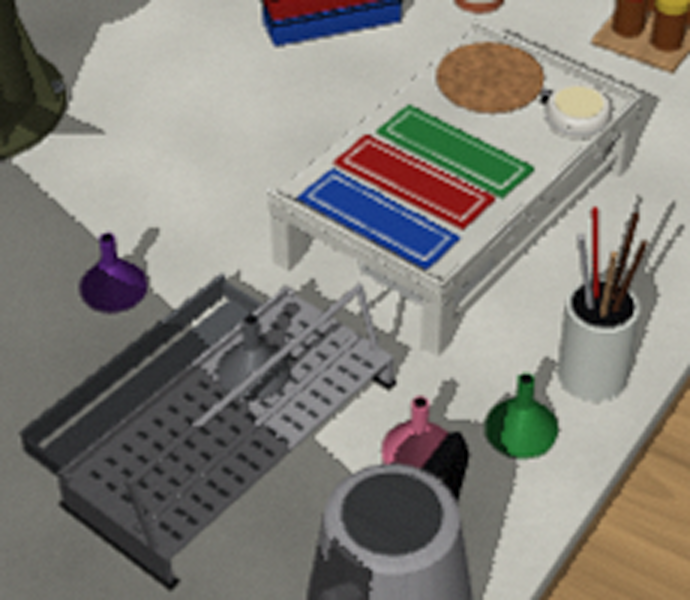

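The top crop shows the shelf's front corners at (15,264) and (386,307). The funnel's spout tip is at (563,210), the deck's corners are about (447,252), (745,297), (768,165) and (465,120), and the tray's front runs from (453,327) to (720,365). In the scene crop, the rail runs across the deck behind the funnel.

Run:
```python
from h import *
c=lambda *a:np.array(a)/2.75+[190,150]-.3
P=lambda z,*a:ray("top",c(*a),z)[:,:2]
f=P(.1,(15,264),(386,307)); print("shelf front",f,np.linalg.norm(f[1]-f[0]),f.mean(0),np.degrees(np.arctan2(*(f[0]-f[1])[::-1]))-90)
d=P(.05,(447,252),(745,297),(768,165),(465,120)); print("deck",d,np.linalg.norm(np.diff(d,axis=0),axis=1),d.mean(0),np.degrees(np.arctan2(*(d[0]-d[1])[::-1]))-90)
t=P(.036,(453,327),(720,365)); print("tray",t,np.linalg.norm(t[1]-t[0]),t.mean(0))
print("funnel spout",P(.125,(563,210)),"mouth",P(.05,(556,220)))
im=robot.read_camera("scene"); print("spout scene",ray("scene",np.array([[250,319]])/3+[210,180],.125))
im=robot.read_camera("top")
m=mask(im,(95,90,30),(130,255,255),(300,180,345,265)); cc=max(cv2.findContours(m,0,1)[0],key=cv2.contourArea); print("blue",cv2.minAreaRect(ray("top",cc[:,0],.104)[:,:2].astype(np.float32)*1000))
b=P(.104,(338,108),(395,114),(374,281),(317,273));print(b,b.mean(0))
```

```text
shelf front [[ 0.51484485  0.37337485]
 [ 0.47993157 -0.02134434]] 0.39626023218434053 [0.49738821 0.17601526] -5.0547101112218655
deck [[ 0.54436581 -0.08733478]
 [ 0.50390738 -0.41423014]
 [ 0.65018251 -0.43874146]
 [ 0.6910814  -0.10390815]] [0.32938952 0.14831459 0.3373219 ] [ 0.59738427 -0.26105363] -7.055372308212171
tray [[ 0.46295361 -0.0965553 ]
 [ 0.42922828 -0.39069388]] 0.2960657002777497 [ 0.44609095 -0.24362459]
funnel spout [[ 0.58555666 -0.20394334]] mouth [[ 0.58287748 -0.2061777 ]]
spout scene [[ 0.58749239 -0.20818061  0.125     ]]
blue ((598.4818725585938, 13.946197509765625), (61.02476119995117, 177.8007354736328), 84.37586212158203)
[[ 0.69098252  0.03550642]
 [ 0.68618189 -0.02554548]
 [ 0.50691013 -0.0078765 ]
 [ 0.51374567  0.05266579]] [0.59945505 0.01368756]
```

```bash
cat >> h.py <<'E'
def chain(*poses,start=None):
    "poses: (x,y,z,roll,pitch,yaw); prints the row for each leg and the rows it needs"
    s=robot.read_state(); b=(s["ee_pos"],s["tool_rot"]) if start is None else (np.array(start[:3]),start[3:])
    for p in poses:
        d=deltas(p[:3],p[3:],b); n=max(np.linalg.norm(d[:3])*.5/.0625,np.degrees(np.linalg.norm(d[3:])*2)/10.7)
        print([float(x) for x in d],"rows>=",round(n,1)); b=(np.array(p[:3]),p[3:])
E
python3 - <<'E'
from h import *
chain((.45,.25,.25,180,0,78),(.412,-.24,.25,180,0,-7),(.412,-.24,.038,180,0,-7))
E
```

```text
[-0.7611, -0.5063, 0.0003, -0.0002, 0.0002, 0.7742] rows>= 8.3
[-0.9744, 0.1294, 0.0, 0.0, -0.0, 0.7418] rows>= 7.9
[0.0, -0.0, 0.424, 0.0, 0.0, 0.0] rows>= 3.4
```

Emit:
carry_out(deltas=[-0.761,-0.506,0,0,0,0.774,-0.761,-0.506,0,0,0,0.774,-0.761,-0.506,0,0,0,0.774,-0.761,-0.506,0,0,0,0.774,-0.761,-0.506,0,0,0,0.774,-0.761,-0.506,0,0,0,0.774,-0.761,-0.506,0,0,0,0.774,-0.761,-0.506,0,0,0,0.774,-0.761,-0.506,0,0,0,0.774,-0.761,-0.506,0,0,0,0.774], jaw=255, force=40)

```text
clock: 1.55
ee_pos: [0.4502, 0.2499, 0.2503]
tool_rot: [-180.0, 0.0, 78.0]
contact_force: [0.0, -0.5, 0.1]
width: -0.0004
grip_force: 0.0
```

Emit:
carry_out(deltas=[-0.974,0.129,0,0,0,0.742,-0.974,0.129,0,0,0,0.742,-0.974,0.129,0,0,0,0.742,-0.974,0.129,0,0,0,0.742,-0.974,0.129,0,0,0,0.742,-0.974,0.129,0,0,0,0.742,-0.974,0.129,0,0,0,0.742,-0.974,0.129,0,0,0,0.742,-0.974,0.129,0,0,0,0.742,-0.974,0.129,0,0,0,0.742])

```text
clock: 2.8
ee_pos: [0.412, -0.2389, 0.2502]
tool_rot: [-180.0, 0.0, -6.9]
contact_force: [0.8, 0.7, 0.3]
width: -0.0001
grip_force: 0.0
```

Emit:
carry_out(deltas=[0,0,0.2,0,0,0,0,0,0.3,0,0,0,0,0,0.4,0,0,0,0,0,0.424,0,0,0,0,0,0.424,0,0,0])

```text
clock: 3.42
ee_pos: [0.4107, -0.2368, 0.0367]
tool_rot: [-179.9, 0.2, -6.8]
contact_force: [-0.4, 1.8, 1.0]
width: -0.0004
grip_force: 0.0
```

Emit:
carry_out(deltas=[0.03,0,0,0,0,0,0.05,0,0,0,0,0,0.07,0,0,0,0,0,0.09,0,0,0,0,0,0.11,0,0,0,0,0,0.13,0,0,0,0,0,0.15,0,0,0,0,0,0.165,0,0,0,0,0,0.18,0,0,0,0,0,0.18,0,0,0,0,0])

```text
clock: 4.68
ee_pos: [0.5025, -0.2504, 0.0383]
tool_rot: [-180.0, -0.1, -7.0]
contact_force: [-0.0, 0.4, -0.1]
width: 0.0002
grip_force: 0.0
```

Emit:
carry_out(deltas=[0.006,0,0,0,0,0,0.012,0,0,0,0,0,0.018,0,0,0,0,0,0.018,0,0,0,0,0])

```text
clock: 5.18
ee_pos: [0.5107, -0.2514, 0.0382]
tool_rot: [-180.0, -0.0, -7.0]
contact_force: [-0.2, 1.0, -0.1]
width: -0.0001
grip_force: 0.3
```

Run:
```python
from h import *
im=robot.read_camera("top"); a=im[180:300,330:490,::-1]
b=robot.read_camera("scene")[240:390,210:360,::-1]
cv2.imwrite("pics/t1.png",np.hstack([cv2.resize(a,(480,360)),cv2.resize(b,(320,360))]))
```

```text
(no output)
```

View pics/t1.png

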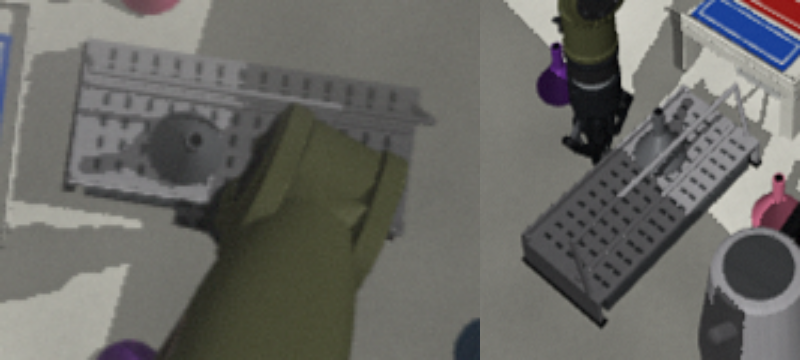

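The tray's front wall now sits almost under the deck front; its left end is near (70,190). I'll push on until it resists.

Emit:
carry_out(deltas=[0.006,0,0,0,0,0,0.012,0,0,0,0,0,0.012,0,0,0,0,0])

```text
clock: 5.65
ee_pos: [0.5159, -0.2523, 0.0382]
tool_rot: [180.0, 0.1, -7.0]
contact_force: [-2.8, 1.2, 2.2]
width: 0.0006
grip_force: 1.9
```

Emit:
carry_out(deltas=[0.006,0,0,0,0,0,0.01,0,0,0,0,0,0.01,0,0,0,0,0])

```text
clock: 6.02
ee_pos: [0.5159, -0.2522, 0.0377]
tool_rot: [180.0, 0.6, -7.1]
contact_force: [-18.4, 1.5, 13.3]
width: 0.0005
grip_force: 9.1
```

Emit:
carry_out(deltas=[-0.06,0,0,0,0,0,-0.1,0,0,0,0,0,-0.1,0,-0.1,0,0,0,-0.1,0,-0.22,0,0,0,-0.1,0,-0.34,0,0,0,-0.1,0,-0.42,0,0,0,-0.1,0.2,-0.42,0,0,0,-0.1,0.2,-0.42,0,0,0], jaw=0)

```text
clock: 7.02
ee_pos: [0.4607, -0.3484, 0.2498]
tool_rot: [179.9, -0.2, -7.0]
contact_force: [0.7, -0.1, -1.8]
width: 0.0854
grip_force: 0.0
```

Run:
```python
from h import *
print(robot.read_state()["ee_pos"])
im=robot.read_camera("top"); a=im[180:300,330:490,::-1]
sc=robot.read_camera("scene");b=sc[240:390,210:360,::-1]
cv2.imwrite("pics/t2.png",np.hstack([cv2.resize(a,(480,360)),cv2.resize(b,(320,360))]))
chain((.586,-.206,.25,180,0,-7),(.586,-.206,.110,180,0,-7))
```

```text
[ 0.46067226 -0.34844434  0.24981093]
[0.2143, -0.3168, -0.0029, 0.0011, -0.0012, -0.0018] rows>= 3.1
[0.0, -0.0, 0.28, 0.0, 0.0, 0.0] rows>= 2.2
```

View pics/t2.png

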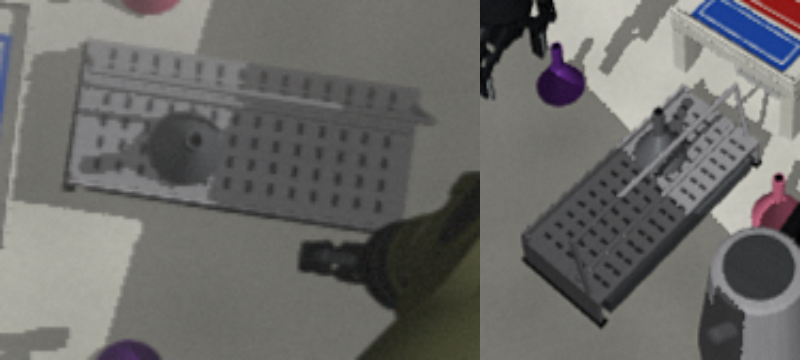

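The tray is home: nothing shows in front of the deck in either view. The funnel is unmoved, with its spout at (195,139) in the crop.

Emit:
carry_out(deltas=[0.214,-0.317,0,0,0,0,0.214,-0.317,0,0,0,0,0.214,-0.317,0,0,0,0,0.214,-0.317,0,0,0,0,0.214,-0.317,0.14,0,0,0,0.214,-0.317,0.22,0,0,0,0.214,-0.317,0.28,0,0,0,0.214,-0.317,0.28,0,0,0])

```text
clock: 8.12
ee_pos: [0.5827, -0.2013, 0.1059]
tool_rot: [-179.9, 0.3, -7.0]
contact_force: [0.1, -0.4, 1.2]
width: 0.0851
grip_force: 0.0
```

Emit:
carry_out(deltas=[0,0,0,0,0,0,0,0,0,0,0,0,0,0,0,0,0,0,0,0,0,0,0,0,0,0,0,0,0,0,0,0,0,0,0,0], jaw=255, force=30)

```text
clock: 8.88
ee_pos: [0.5855, -0.2021, 0.1093]
tool_rot: [180.0, -0.1, -7.0]
contact_force: [-2.5, -0.6, 6.4]
width: 0.0174
grip_force: 29.2
```

Run:
```python
from h import *
s=robot.read_state();p=s["ee_pos"];print(p)
chain((p[0],p[1],.26,180,0,-7),(.5795,.293,.26,180,0,-7),(.5795,.293,.175,180,0,-7))
```

```text
[ 0.58551796 -0.20208714  0.10934371]
[0.0005, 0.0002, -0.3013, 0.0003, -0.0007, -0.0001] rows>= 2.4
[-0.1326, -0.9813, -0.0, 0.0, 0.0, 0.0] rows>= 7.9
[0.0, -0.0, 0.17, 0.0, 0.0, 0.0] rows>= 1.4
```

Emit:
carry_out(deltas=[0,0,-0.06,0,0,0,0,0,-0.16,0,0,0,0,0,-0.26,0,0,0,0,0,-0.302,0,0,0,0,0,-0.302,0,0,0])

```text
clock: 9.5
ee_pos: [0.586, -0.2021, 0.2611]
tool_rot: [180.0, -0.2, -7.0]
contact_force: [0.6, -0.3, -1.5]
width: 0.0172
grip_force: 29.3
```

Emit:
carry_out(deltas=[-0.013,-0.098,0,0,0,0,-0.027,-0.196,0,0,0,0,-0.04,-0.3,0,0,0,0,-0.053,-0.4,0,0,0,0,-0.067,-0.5,0,0,0,0,-0.08,-0.6,0,0,0,0,-0.093,-0.7,0,0,0,0,-0.107,-0.8,0,0,0,0,-0.12,-0.9,0,0,0,0,-0.133,-0.981,0,0,0,0])

```text
clock: 10.75
ee_pos: [0.5755, 0.0024, 0.2594]
tool_rot: [-176.9, 0.1, -1.4]
contact_force: [-0.9, 0.9, -1.4]
width: 0.017
grip_force: 29.4
```

Emit:
carry_out(deltas=[0,0,0,0,0,0,0,0,0,0,0,0,0,0,0.06,0,0,0,0,0,0.11,0,0,0,0,0,0.14,0,0,0,0,0,0.16,0,0,0,0,0,0.166,0,0,0,0,0,0.166,0,0,0])

```text
clock: 11.75
ee_pos: [0.5757, 0.0051, 0.1769]
tool_rot: [-176.8, 0.1, -1.2]
contact_force: [-0.6, 0.3, -0.3]
width: 0.0173
grip_force: 29.4
```

Run:
```python
from h import *
print(robot.read_state())
b=robot.read_camera("scene")[150:270,290:450,::-1]
cv2.imwrite("pics/f1.png",cv2.resize(b,(800,600)))
```

```text
{'clock': 11.75, 'qpos': array([ -1.2141095 ,  17.67288357, -12.9476784 ,  59.48951953,
         3.17720233, 179.94429165]), 'joint_vel': array([-0.09448402, -0.26770686,  0.36588476,  0.22343329, -0.01633583,
       -0.01592068]), 'joint_efforts': array([ 7.77364068e-03, -5.18717194e+01,  3.22736871e+01, -3.94253572e-02,
        2.41233464e-01, -7.11436269e-05]), 'ee_pos': array([0.57566063, 0.0050905 , 0.17690003]), 'tool_rot': array([-1.76822692e+02,  1.06993860e-01, -1.15848669e+00]), 'contact_force': array([-0.56326741,  0.28456532, -0.26407867]), 'torque': array([-0.07358201,  0.02985657, -0.02852727]), 'grip_force': 29.406297504901886, 'width': 0.01728086502835401}
```

View pics/f1.png

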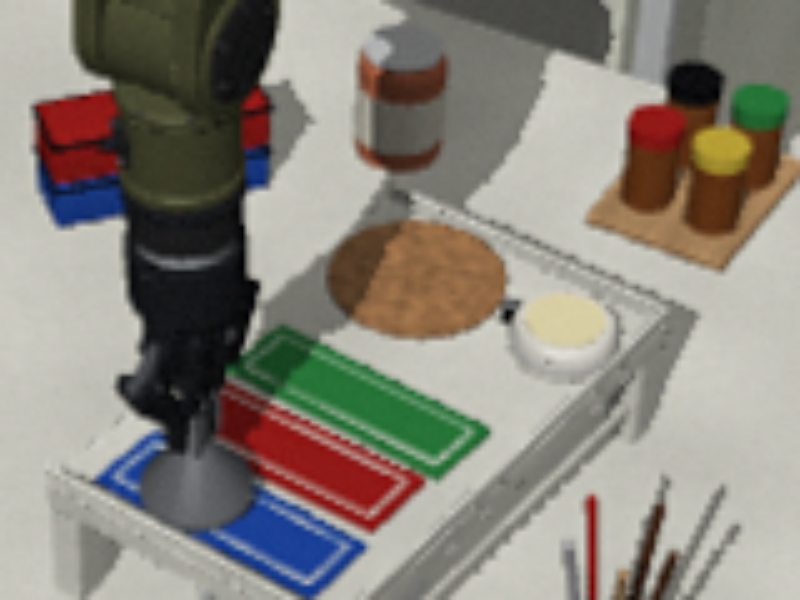

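The funnel is held above the blue lid at (195,490), because joint 6 hit its +180° end. I'll lift it, turn the wrist the other way (the funnel is round) and then go on to the mat, which is centred at (417,280) in the crop.

Run:
```python
from h import *
s=robot.read_state();p=s["ee_pos"]
chain((p[0],p[1],.26,180,0,-1.2),(.5795,.293,.26,180,0,90),(.5795,.293,.175,180,0,90))
```

```text
[-0.0002, -0.0092, -0.1655, -0.0277, 0.0008, 0.0004] rows>= 1.3
[-0.0046, -0.5759, -0.0, -0.0, 0.0, -0.7959] rows>= 8.5
[0.0, -0.0, 0.17, 0.0, 0.0, 0.0] rows>= 1.4
```

Emit:
carry_out(deltas=[0,-0.009,-0.08,0,0,0,0,-0.009,-0.166,0,0,0,0,-0.009,-0.166,-0.028,0,0,0,-0.009,-0.166,-0.028,0,0])

```text
clock: 12.3
ee_pos: [0.576, -0.0026, 0.2607]
tool_rot: [-179.6, 0.0, -0.4]
contact_force: [-0.2, -0.5, -0.1]
width: 0.0173
grip_force: 29.5
```

Emit:
carry_out(deltas=[-0.005,-0.064,0,0,0,-0.088,-0.005,-0.128,0,0,0,-0.176,-0.005,-0.192,0,0,0,-0.264,-0.005,-0.256,0,0,0,-0.352,-0.005,-0.32,0,0,0,-0.44,-0.005,-0.384,0,0,0,-0.528,-0.005,-0.448,0,0,0,-0.616,-0.005,-0.512,0,0,0,-0.704,-0.005,-0.576,0,0,0,-0.796,-0.005,-0.576,0,0,0,-0.796])

```text
clock: 13.55
ee_pos: [0.5745, 0.2871, 0.2604]
tool_rot: [-179.8, -0.4, 90.9]
contact_force: [-0.6, -0.5, -0.7]
width: 0.0171
grip_force: 29.5
```

Run:
```python
from h import *
chain((.5795,.293,.26,180,0,90),(.5795,.293,.1755,180,0,90)); print(robot.read_state()["qpos"],robot.read_state()["ee_pos"])
```

```text
[0.0117, 0.0102, 0.0009, -0.002, -0.0035, 0.0082] rows>= 0.1
[0.0, -0.0, 0.169, 0.0, 0.0, 0.0] rows>= 1.4
[ 26.32703716  22.47206854   4.96521308  72.52837715   0.46500575
 115.38838431] [0.57447605 0.28708539 0.26041918]
```

Emit:
carry_out(deltas=[0.012,0.01,0,-0.002,-0.003,0.008,0.012,0.01,0.06,-0.002,-0.003,0.008,0.012,0.01,0.12,-0.002,-0.003,0.008,0.012,0.01,0.15,-0.002,-0.003,0.008,0.012,0.01,0.165,-0.002,-0.003,0.008,0.012,0.01,0.17,-0.002,-0.003,0.008,0.012,0.01,0.17,-0.002,-0.003,0.008])

```text
clock: 14.42
ee_pos: [0.5803, 0.2919, 0.1772]
tool_rot: [179.9, -0.1, 89.9]
contact_force: [0.2, -0.5, -1.0]
width: 0.0171
grip_force: 29.6
```

Emit:
carry_out(deltas=[0,0,0.003,0,0,0,0,0,0.003,0,0,0])

```text
clock: 14.68
ee_pos: [0.58, 0.2918, 0.1753]
tool_rot: [179.9, -0.0, 89.9]
contact_force: [-0.7, 0.1, -0.2]
width: 0.0169
grip_force: 29.6
```

Emit:
carry_out(deltas=[0,0,0.003,0,0,0,0,0,0.006,0,0,0,0,0,0.006,0,0,0])

```text
clock: 15.05
ee_pos: [0.5799, 0.2917, 0.1724]
tool_rot: [179.9, -0.0, 89.9]
contact_force: [-0.7, -0.4, 3.4]
width: 0.017
grip_force: 29.9
```

Emit:
carry_out(deltas=[0,0,0,0,0,0,0,0,0,0,0,0,0,0,0,0,0,0,0,0,0,0,0,0,0,0,-0.06,0,0,0,0,0,-0.16,0,0,0,0,0,-0.16,0,0,0], jaw=0)

```text
clock: 15.92
ee_pos: [0.5819, 0.2928, 0.2566]
tool_rot: [179.5, -0.2, 89.9]
contact_force: [-0.3, 0.3, -0.4]
width: 0.0853
grip_force: 0.0
```

Run:
```python
from h import *
p=robot.read_state()["ee_pos"];print(p)
chain((.47,.1,.25,180,0,174))
a=robot.read_camera("scene")[150:300,250:450,::-1]
cv2.imwrite("pics/f2.png",cv2.resize(a,(800,600)))
```

```text
[0.58191284 0.29280965 0.25663236]
[-0.3862, -0.223, 0.0099, 0.0049, 0.0015, -0.7342] rows>= 7.9
```

View pics/f2.png

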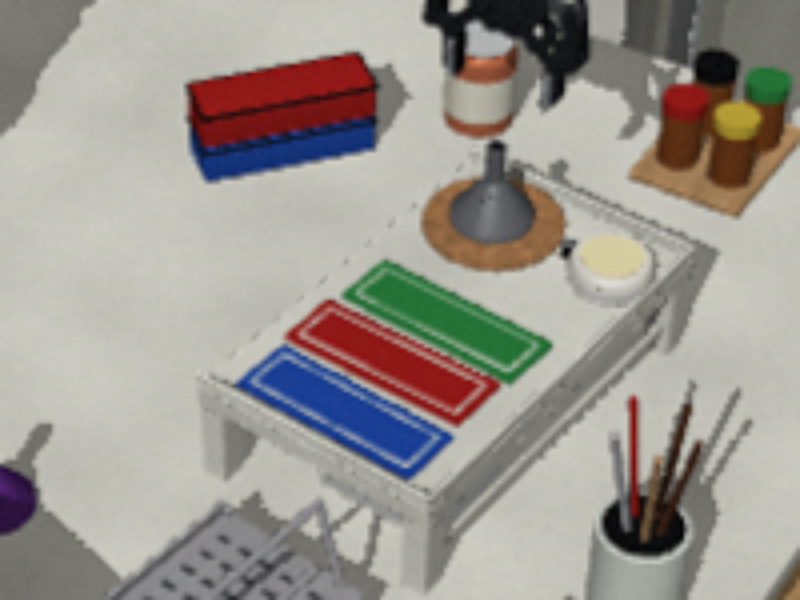

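The funnel stands upright on the mat at (492,215) in the crop, with the lamp untouched. Next comes the blue lid, nearest the drainer: press on it and slide it out.

Run:
```python
from h import *
chain((.614,.0125,.25,180,0,174.5),(.614,.0125,.13,180,0,174.5))
print(lids(robot.read_camera("top"),"top",.104,(190,160,345,265)))
```

```text
[-0.5595, 0.0674, 0.0073, 0.003, 0.001, -0.7385] rows>= 7.9
[0.0, -0.0, 0.24, 0.0, 0.0, 0.0] rows>= 1.9
{'a': (array([599. ,  86.9]), array([ 59.9, 176.7]), -4.4), 'b': (array([611.1, 157.5]), array([ 59.9, 175.7]), -5.4), 'c': (array([578.3,  15.7]), array([ 59.8, 135.9]), -5.6)}
```

Emit:
carry_out(deltas=[-0.56,0.067,0,0.003,0,-0.738,-0.56,0.067,0,0.003,0,-0.738,-0.56,0.067,0,0.003,0,-0.738,-0.56,0.067,0,0.003,0,-0.738,-0.56,0.067,0,0.003,0,-0.738,-0.56,0.067,0,0.003,0,-0.738,-0.56,0.067,0,0.003,0,-0.738,-0.56,0.067,0,0.003,0,-0.738,-0.56,0.067,0,0.003,0,-0.738,-0.56,0.067,0,0.003,0,-0.738], jaw=165)

```text
clock: 17.27
ee_pos: [0.6121, 0.0116, 0.2509]
tool_rot: [-179.8, -0.2, 174.3]
contact_force: [-0.7, 0.4, -0.6]
width: 0.03
grip_force: 0.0
```

Emit:
carry_out(deltas=[0,0,0.12,0,0,0,0,0,0.22,0,0,0,0,0,0.26,0,0,0,0,0,0.26,0,0,0])

```text
clock: 17.77
ee_pos: [0.6116, 0.0113, 0.1226]
tool_rot: [-179.8, -0.1, 174.3]
contact_force: [-3.5, 0.1, 8.2]
width: 0.0301
grip_force: 4.2
```

Emit:
carry_out(deltas=[0,0,0.002,0,0,0,0.02,0,0.002,0,0,0,0.045,0,0.002,0,0,0,0.07,0,0.002,0,0,0,0.095,0,0.002,0,0,0,0.12,0,0.002,0,0,0,0.145,0,0.002,0,0,0,0.17,0,0.002,0,0,0,0.19,0,0.002,0,0,0,0.19,0,0.002,0,0,0])

```text
clock: 19.02
ee_pos: [0.5185, 0.0206, 0.1225]
tool_rot: [-179.8, 0.0, 174.3]
contact_force: [-1.6, -1.6, 10.9]
width: 0.0301
grip_force: 5.1
```

Emit:
carry_out(deltas=[0,0,-0.04,0,0,0,0,0,-0.2,0,0,0,-0.1,0,-0.26,0,0,0,-0.25,0,-0.26,0,0,0,-0.35,0,-0.26,0,0,0,-0.35,0,-0.26,0,0,0], jaw=0)

```text
clock: 19.77
ee_pos: [0.695, 0.0034, 0.2473]
tool_rot: [-179.8, -0.3, 174.3]
contact_force: [-1.7, -1.2, -1.0]
width: 0.0858
grip_force: 0.0
```

Run:
```python
from h import *
im=robot.read_camera("top");sc=robot.read_camera("scene")
print(lids(im,"top",.104,(190,160,345,300)),robot.read_state()["ee_pos"])
cv2.imwrite("pics/l1.png",np.hstack([cv2.resize(im[150:300,190:350,::-1],(427,400)),cv2.resize(sc[180:330,270:410,::-1],(373,400))]))
```

```text
{'a': (array([599.1, 110.8]), array([ 24.9, 176.4]), -3.7), 'b': (array([611.4, 157.1]), array([ 60.3, 176.5]), -5.8)} [0.69211481 0.00380268 0.24888377]
```

View pics/l1.png

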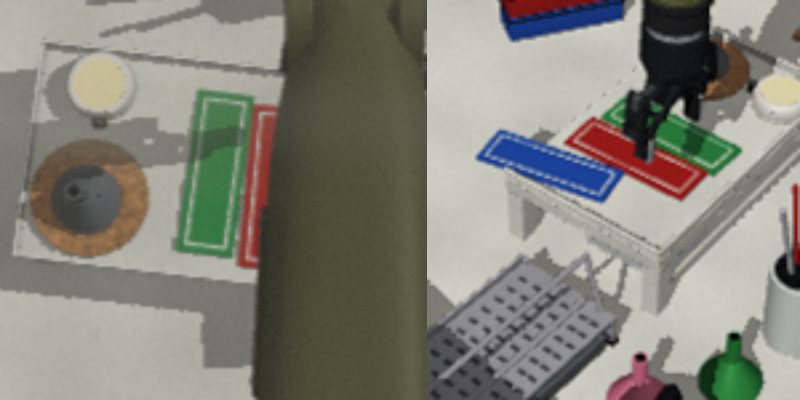

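The blue lid sticks out over the front edge, at (550,165) in the scene half. The arm hides it from the top camera, so I'll measure it in the scene view.

Run:
```python
from h import *
sc=robot.read_camera("scene")
COL['c']=((95,90,30),(130,255,255))
for roi in [(270,220,360,270)]: print(lids(sc,"scene",.104,roi,'ca'))
```

```text
{'c': (array([518.2,  16.4]), array([ 64.9, 180.1]), 5.4), 'a': (array([588.9,  88.3]), array([ 62.7, 154.8]), -3.7)}
```

Run:
```python
from h import *
chain((.52,.012,.25,180,0,-174.6),(.466,.0115,.20,180,0,-174.6),(.466,.0115,.103,180,0,-174.6))
```

```text
[0.3426, -0.0175, 0.0011, -0.0016, -0.0023, -0.0962] rows>= 2.7
[0.1076, 0.0092, 0.1, 0.0, 0.0, 0.0] rows>= 1.2
[-0.0, -0.0, 0.194, 0.0, 0.0, 0.0] rows>= 1.6
```

Emit:
carry_out(deltas=[0.343,-0.017,0,-0.002,-0.002,-0.096,0.343,-0.017,0,-0.002,-0.002,-0.096,0.343,-0.017,0,-0.002,-0.002,-0.096,0.343,-0.017,0,-0.002,-0.002,-0.096,0.343,-0.017,0,-0.002,-0.002,-0.096])

```text
clock: 20.55
ee_pos: [0.5204, 0.0121, 0.2523]
tool_rot: [180.0, 0.2, -174.6]
contact_force: [0.1, 0.2, 0.7]
width: 0.0856
grip_force: 0.0
```

Emit:
carry_out(deltas=[0.108,0.009,0.1,0,0,0,0.108,0.009,0.1,0,0,0,0.108,0.009,0.1,0,0,0])

```text
clock: 20.92
ee_pos: [0.4669, 0.0114, 0.201]
tool_rot: [180.0, 0.1, -174.6]
contact_force: [0.6, 0.3, 0.3]
width: 0.0855
grip_force: 0.0
```

Run:
```python
from h import *
chain((.466,.0115,.103,180,0,-174.6));print(robot.read_state()["ee_pos"])
sc=robot.read_camera("scene")
COL['c']=((95,90,30),(130,255,255))
print(lids(sc,"scene",.104,(270,220,360,270),'ca'))
```

```text
[0.0021, 0.0003, 0.1961, 0.0003, 0.0008, 0.0002] rows>= 1.6
[0.46691967 0.0113855  0.2010477 ]
{'c': (array([518.2,  16.4]), array([ 64.9, 180. ]), 5.4), 'a': (array([588.9,  88.8]), array([ 63.1, 154.2]), -3.1)}
```

Emit:
carry_out(deltas=[0.002,0,0.1,0,0,0,0.002,0,0.16,0,0,0,0.002,0,0.19,0,0,0,0.002,0,0.196,0,0,0,0.002,0,0.196,0,0,0])

```text
clock: 21.6
ee_pos: [0.4671, 0.0114, 0.1041]
tool_rot: [180.0, 0.2, -174.6]
contact_force: [-0.3, -0.7, 0.2]
width: 0.0853
grip_force: 0.0
```

Emit:
carry_out(deltas=[0,0,0,0,0,0,0,0,0,0,0,0,0,0,0,0,0,0,0,0,0,0,0,0,0,0,0,0,0,0], jaw=255, force=40)

```text
clock: 22.22
ee_pos: [0.4675, 0.0043, 0.1058]
tool_rot: [-179.1, 0.2, -174.8]
contact_force: [-3.4, -24.4, 14.2]
width: 0.0622
grip_force: 39.8
```

Emit:
carry_out(deltas=[0,0,-0.03,0,0,0,0,0,-0.08,0,0,0,0,0,-0.16,0,0,0,0,0,-0.24,0,0,0,0,0,-0.32,0,0,0,0,0,-0.32,0,0,0])

```text
clock: 22.98
ee_pos: [0.4679, 0.0115, 0.2673]
tool_rot: [180.0, 0.5, -174.6]
contact_force: [0.2, -0.2, -0.2]
width: 0.0609
grip_force: 42.7
```

```bash
cat >> h.py <<'E'
DC=np.array([.597,-.261,0]); DY=-7.
def place(y,along,nrm,lean=40,dx=0,dz=0):
    "TCP pose holding a lid leaning in slot y; along,nrm: TCP in lid frame (from centre)"
    RL=R.from_euler('ZY',[DY,-lean],degrees=True)
    c=DC+R.from_euler('z',DY,degrees=True).apply([.0002+dx,y,.1044+dz])
    p=c+RL.apply([along,0,nrm]); rpy=(RL*R.from_euler('ZX',[180,180],degrees=True)).as_euler('xyz',degrees=True)
    return tuple(p)+tuple(rpy)
E
python3 - <<'E'
from h import *
sc=robot.read_camera("scene"); p=robot.read_state()["ee_pos"]
cv2.imwrite("pics/g1.png",cv2.resize(sc[140:320,200:440,::-1],(800,600)))
q=place(-.1,-.052,.001,dx=.003,dz=.006); print(q)
w=(.50,-.20,.30)+q[3:]
chain((p[0],p[1],.27,180,0,173.),w,q[:2]+(q[2]+.1,)+q[3:],q)
E
```

```text
(np.float64(0.5478138248482143), np.float64(-0.3557116796273795), np.float64(0.07774108873941893), np.float64(179.99999999999997), np.float64(40.00000000000001), np.float64(173.0))
[-0.0001, 0.0, -0.0096, 0.0006, 0.003, 0.1086] rows>= 1.2
[-0.1175, -0.4116, -0.06, -0.0, -0.3491, -0.0] rows>= 3.7
[0.0554, -0.2974, 0.2727, 0.0, 0.0, 0.0] rows>= 3.3
[0.1286, -0.0, 0.1532, 0.0, 0.0, 0.0] rows>= 1.6
```

View pics/g1.png

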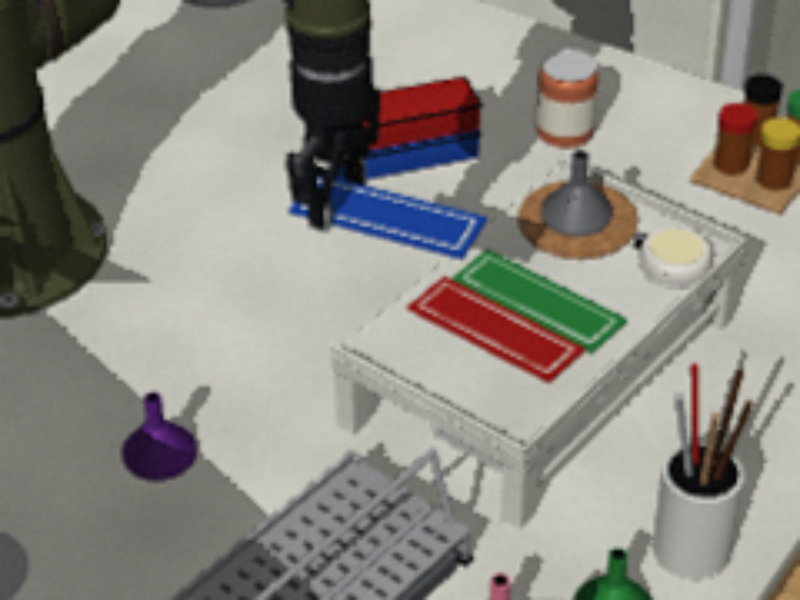

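The blue lid is held level by its front end, at (390,215) in the crop. The red and green lids lie close together but otherwise as before.

Emit:
carry_out(deltas=[0,0,-0.01,0,0,0.06,0,0,-0.01,0,0,0.109,0,0,-0.01,0,0,0.109,0,0,-0.01,0,0,0.109])

```text
clock: 23.52
ee_pos: [0.465, 0.0113, 0.2674]
tool_rot: [180.0, 0.0, 173.0]
contact_force: [-0.6, 0.2, -1.4]
width: 0.0607
grip_force: 42.7
```

Emit:
carry_out(deltas=[-0.02,-0.07,-0.01,0,-0.05,0,-0.04,-0.14,-0.02,0,-0.1,0,-0.06,-0.21,-0.03,0,-0.16,0,-0.08,-0.28,-0.04,0,-0.22,0,-0.1,-0.35,-0.05,0,-0.28,0,-0.118,-0.412,-0.06,0,-0.349,0,-0.118,-0.412,-0.06,0,-0.349,0,-0.118,-0.412,-0.06,0,-0.349,0])

```text
clock: 24.52
ee_pos: [0.4984, -0.2002, 0.2978]
tool_rot: [179.9, 40.0, 172.9]
contact_force: [1.1, 0.0, -0.2]
width: 0.0605
grip_force: 42.8
```

Run:
```python
from h import *
s=robot.read_state(); print(s["ee_pos"],s["tool_rot"],s["qpos"])
q=place(-.1,-.052,.001,dx=.003,dz=.006)
chain(q[:2]+(q[2]+.1,)+q[3:],q)
```

```text
[ 0.49844685 -0.20018792  0.29784868] [179.9190859   39.97978749 172.90606682] [-30.42071801 -17.76504892 -45.50255787  24.69388542  14.81608752
 -18.29197027]
[0.0498, -0.2969, 0.2713, 0.0002, -0.0002, -0.0006] rows>= 3.2
[0.1286, -0.0, 0.1532, 0.0, 0.0, 0.0] rows>= 1.6
```

Emit:
carry_out(deltas=[0.012,-0.074,0.068,0,0,0,0.025,-0.148,0.136,0,0,0,0.037,-0.222,0.203,0,0,0,0.05,-0.297,0.271,0,0,0,0.05,-0.297,0.271,0,0,0,0.05,-0.297,0.271,0,0,0])

```text
clock: 25.28
ee_pos: [0.549, -0.355, 0.1778]
tool_rot: [179.9, 40.0, 173.0]
contact_force: [0.8, 0.3, 0.7]
width: 0.0607
grip_force: 43.2
```

Run:
```python
from h import *
s=robot.read_state(); print(s["ee_pos"],s["tool_rot"],s["qpos"])
q=place(-.1,-.052,.001,dx=.003,dz=.006)
chain(q)
sc=robot.read_camera("scene")
cv2.imwrite("pics/p1.png",cv2.resize(sc[210:390,160:400,::-1],(800,600)))
```

```text
[ 0.54904528 -0.35501683  0.17779808] [179.86491431  40.00538379 172.98109301] [-43.42707457   6.05386269 -41.68719723   8.29405873  22.54787101
 -29.48965331]
[0.1304, -0.002, 0.1518, 0.0011, 0.0, -0.0001] rows>= 1.6
```

View pics/p1.png

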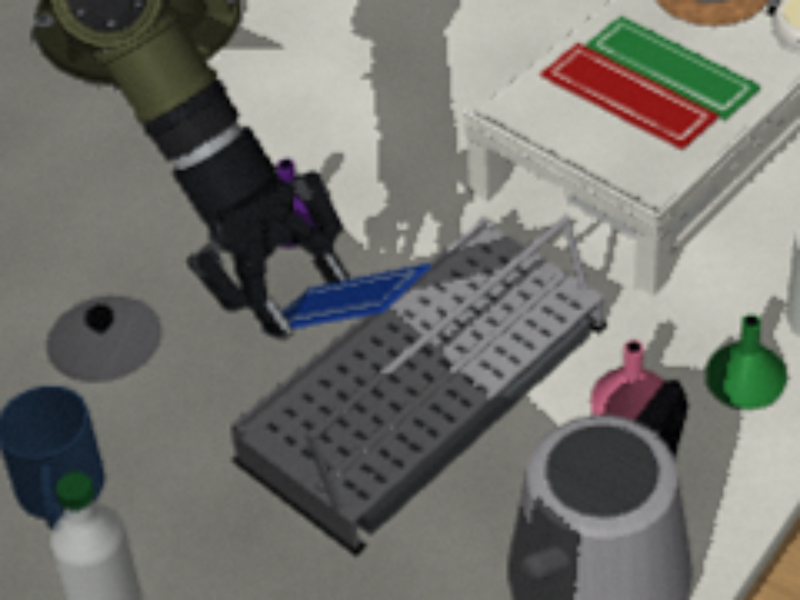

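The blue lid is held tilted above slot y=-0.1, seen foreshortened at (350,297). I'll check its tilt by projecting the expected corners against the mask.

```bash
cat >> h.py <<'E'
def held(n,k,along,nrm,roi,lo=None):
    s=robot.read_state(); T=R.from_euler('xyz',s["tool_rot"],degrees=True); RL=T*R.from_euler('ZX',[180,180],degrees=True).inv()
    c=s["ee_pos"]-RL.apply([along,0,nrm])
    pts=np.array([c+RL.apply([x,y,.002]) for x,y in((-.09,-.031),(-.09,.031),(.09,.031),(.09,-.031))])
    m=mask(robot.read_camera(n),*COL[k],roi); m=cv2.morphologyEx(m,cv2.MORPH_CLOSE,np.ones((5,5)))
    cc=max(cv2.findContours(m,0,1)[0],key=cv2.contourArea)
    q=cv2.approxPolyDP(cc,3,True)[:,0]
    print("lid c",c.round(4),"expected px",proj(n,pts).round(0).tolist(),"seen",q.tolist())
E
python3 - <<'E'
from h import *
COL['c']=((95,90,30),(130,255,255))
held("scene","c",-.052,.001,(235,280,300,315))
held("top","c",-.052,.001,(340,150,520,300))
E
```

```text
lid c [ 0.5892 -0.3599  0.2114] expected px [[237.0, 306.0], [253.0, 294.0], [285.0, 289.0], [269.0, 302.0]] seen [[288, 289], [258, 294], [245, 304], [252, 307], [274, 303]]
lid c [ 0.5891 -0.36    0.212 ] expected px [[459.0, 251.0], [437.0, 248.0], [453.0, 193.0], [476.0, 197.0]] seen [[449, 193], [440, 233], [444, 243], [459, 248], [470, 195]]
```

Emit:
carry_out(deltas=[0.04,-0.002,0.05,0,0,0.044,0.08,-0.002,0.1,0,0,0.044,0.11,-0.002,0.128,0,0,0.044,0.124,-0.002,0.144,0,0,0.044,0.13,-0.002,0.152,0,0,0.044,0.13,-0.002,0.152,0,0,0.044])

```text
clock: 26.18
ee_pos: [0.5476, -0.3571, 0.0788]
tool_rot: [175.7, 39.9, 166.4]
contact_force: [0.6, 0.4, -0.0]
width: 0.0606
grip_force: 43.2
```

Run:
```python
from h import *
s=robot.read_state(); print(s["ee_pos"],s["tool_rot"],s["contact_force"])
COL['c']=((95,90,30),(130,255,255))
held("scene","c",-.052,.001,(220,280,340,345))
a=robot.read_camera("scene")[240:390,210:360,::-1];b=robot.read_camera("top")[170:290,370:490,::-1]
cv2.imwrite("pics/p2.png",np.hstack([cv2.resize(a,(400,400)),cv2.resize(b,(400,400))]))
```

```text
[ 0.54760697 -0.35706912  0.07882705] [175.74992265  39.93741181 166.37411399] [ 0.59820108  0.41269068 -0.03670779]
lid c [ 0.587  -0.3665  0.1114] expected px [[241.0, 328.0], [256.0, 316.0], [283.0, 316.0], [267.0, 330.0]] seen [[287, 316], [256, 318], [246, 326], [250, 331], [272, 330]]
```

View pics/p2.png

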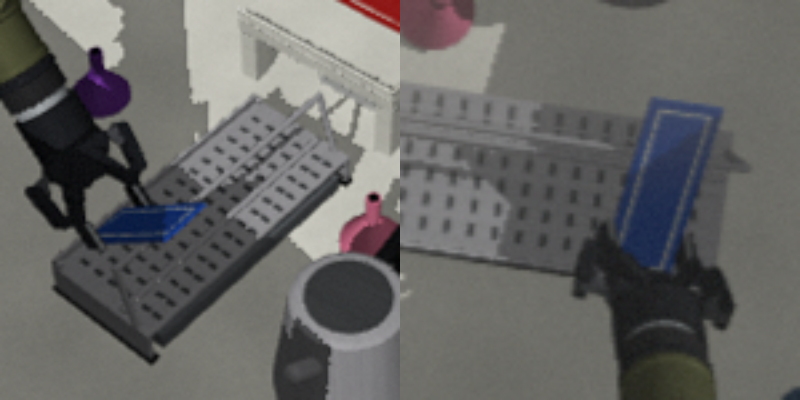

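The lid hangs just over the deck, its back above the rail and its foot end just behind the lip: (150,222) in the scene half, (672,185) in the top half. I'll lower it until it touches.

Emit:
carry_out(deltas=[0.003,0,0.003,0,0,0,0.005,0,0.006,0,0,0,0.005,0,0.006,0,0,0])

```text
clock: 26.7
ee_pos: [0.5476, -0.3572, 0.0751]
tool_rot: [175.8, 40.0, 166.4]
contact_force: [-3.7, 1.8, 6.6]
width: 0.0609
grip_force: 43.9
```

Emit:
carry_out(deltas=[0.003,0,0.003,0,0,0,0.004,0,0.005,0,0,0,0.004,0,0.005,0,0,0])

```text
clock: 27.08
ee_pos: [0.5491, -0.3578, 0.0741]
tool_rot: [175.8, 40.2, 166.5]
contact_force: [-8.1, 2.0, 15.4]
width: 0.0607
grip_force: 42.4
```

Emit:
carry_out(deltas=[0,0,0,0,0,0,0,0,0,0,0,0,0,0,0,0,0,0,0,0,0,0,0,0,0,0,-0.05,0,0,0,0,0,-0.12,0,0,0,0,0,-0.22,0,0,0,0,0,-0.3,0,0,0,0,0,-0.3,0,0,0], jaw=0)

```text
clock: 28.2
ee_pos: [0.4513, -0.3461, 0.1886]
tool_rot: [175.9, 40.1, 166.4]
contact_force: [1.0, -0.7, 0.3]
width: 0.0855
grip_force: 0.0
```

Run:
```python
from h import *
s=robot.read_state(); print(s["ee_pos"],s["tool_rot"])
sc=robot.read_camera("scene"); tp=robot.read_camera("top")
cv2.imwrite("pics/p3.png",np.hstack([cv2.resize(sc[200:380,200:380,::-1],(400,400)),cv2.resize(tp[150:290,190:490,::-1],(400,190)) if 0 else cv2.resize(tp[150:310,330:490,::-1],(400,400))]))
COL['c']=((95,90,30),(130,255,255))
print(lids(tp,"top",.104,(190,160,345,300)),lids(sc,"scene",.104,(270,170,400,270),'ab'))
def corners(c,lean=40,yaw=DY):
    pass
for n,im,roi in(("scene",sc,(220,280,340,345)),("top",tp,(340,150,520,300))):
    m=cv2.morphologyEx(mask(im,*COL['c'],roi),cv2.MORPH_CLOSE,np.ones((5,5))); cc=max(cv2.findContours(m,0,1)[0],key=cv2.contourArea)
    RL=R.from_euler('ZY',[DY,-40],degrees=True); c=DC+R.from_euler('z',DY,degrees=True).apply([.0002,-.1,.1044])
    print(n,cv2.approxPolyDP(cc,3,True)[:,0].tolist(),proj(n,[c+RL.apply([x,y,.002]) for x,y in((-.09,-.031),(-.09,.031),(.09,.031),(.09,-.031))]).round().tolist())
```

```text
[ 0.4512909  -0.34608938  0.18862796] [175.91608053  40.0856792  166.36819925]
{'a': (array([596.6,  95.8]), array([ 60.4, 176.4]), -5.3), 'b': (array([595.9, 158.8]), array([ 60.3, 145.1]), -5.4)} {'a': (array([600.7,  90.7]), array([ 61.9, 179. ]), -5.5), 'b': (array([615.2, 154. ]), array([ 62.1, 179.4]), -6.7)}
scene [[286, 318], [255, 319], [241, 331], [269, 331]] [[240.0, 330.0], [255.0, 317.0], [286.0, 315.0], [271.0, 328.0]]
top [[464, 203], [446, 201], [430, 250], [450, 252], [462, 215], [459, 208]] [[450.0, 255.0], [430.0, 252.0], [444.0, 201.0], [466.0, 204.0]]
```

View pics/p3.png

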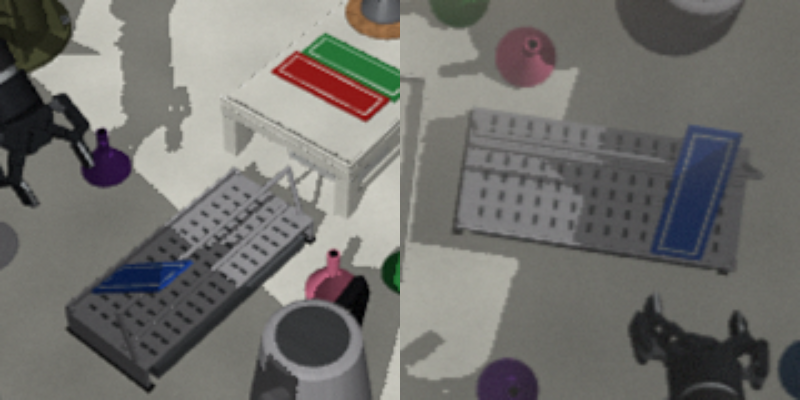

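The blue lid leans correctly at (697,192) in the top half and touches nothing else, matching its expected corners within a few pixels. Next is the red lid.

Run:
```python
from h import *
chain((.55,-.08,.27,180,0,174.5),(.614,.0885,.15,180,0,174.5))
```

```text
[-0.1587, 0.5666, -0.0448, 0.0106, 0.35, -0.0555] rows>= 4.7
[-0.0951, 0.3477, 0.24, 0.0, 0.0, 0.0] rows>= 3.5
```

Emit:
carry_out(deltas=[-0.159,0.567,-0.045,0.011,0.35,-0.055,-0.159,0.567,-0.045,0.011,0.35,-0.055,-0.159,0.567,-0.045,0.011,0.35,-0.055,-0.159,0.567,-0.045,0.011,0.35,-0.055,-0.159,0.567,-0.045,0.011,0.35,-0.055,-0.159,0.567,-0.045,0.011,0.35,-0.055,-0.159,0.567,-0.045,0.011,0.35,-0.055], jaw=165)

```text
clock: 29.18
ee_pos: [0.5496, -0.0793, 0.2682]
tool_rot: [-180.0, -0.2, 174.5]
contact_force: [-0.2, -0.6, 0.6]
width: 0.03
grip_force: 0.0
```

Emit:
carry_out(deltas=[-0.095,0.348,0,0,0,0,-0.095,0.348,0,0,0,0,-0.095,0.348,0.1,0,0,0,-0.095,0.348,0.2,0,0,0,-0.095,0.348,0.24,0,0,0,-0.095,0.348,0.24,0,0,0])

```text
clock: 29.92
ee_pos: [0.6116, 0.0875, 0.1474]
tool_rot: [-179.9, -0.3, 174.4]
contact_force: [0.5, -0.8, 1.0]
width: 0.0304
grip_force: 0.0
```

Run:
```python
from h import *
s=robot.read_state(); print(s["ee_pos"],s["tool_rot"],s["width"])
chain((.614,.0885,.1195,180,0,174.5))
print(lids(robot.read_camera("scene"),"scene",.104,(270,170,400,270),'ab'))
```

```text
[0.61161446 0.08747844 0.147414  ] [-179.9330226    -0.32862615  174.36458608] 0.03037879758056608
[-0.0049, 0.0026, 0.0558, -0.0006, -0.0029, -0.0012] rows>= 0.4
{'a': (array([600.7,  90.7]), array([ 61.9, 179. ]), -5.5), 'b': (array([645.4, 149.8]), array([ 62.3, 118.5]), -5.9)}
```

Emit:
carry_out(deltas=[0,0,0.04,0,0,0,0,0,0.052,0,0,0,0,0,0.058,0,0,0,0,0,0.058,0,0,0])

```text
clock: 30.48
ee_pos: [0.6146, 0.0889, 0.1226]
tool_rot: [180.0, 0.1, 174.4]
contact_force: [-1.6, -0.8, 3.8]
width: 0.0303
grip_force: 2.1
```

Emit:
carry_out(deltas=[0,0,0.001,0,0,0,0.02,0,0.001,0,0,0,0.045,0,0.001,0,0,0,0.07,0,0.001,0,0,0,0.095,0,0.001,0,0,0,0.12,0,0.001,0,0,0,0.145,0,0.001,0,0,0,0.165,0,0.001,0,0,0,0.184,0,0.001,0,0,0,0.184,0,0.001,0,0,0])

```text
clock: 31.72
ee_pos: [0.5229, 0.0984, 0.1225]
tool_rot: [179.9, 0.1, 174.5]
contact_force: [-1.6, 0.4, 9.7]
width: 0.0304
grip_force: 4.8
```

Emit:
carry_out(deltas=[0,0,-0.04,0,0,0,0,0,-0.15,0,0,0,-0.1,0,-0.24,0,0,0,-0.1,0,-0.24,0,0,0], jaw=0)

```text
clock: 32.22
ee_pos: [0.5764, 0.0934, 0.2448]
tool_rot: [179.9, 0.4, 174.4]
contact_force: [-1.0, 0.4, 0.4]
width: 0.0851
grip_force: 0.0
```

Run:
```python
from h import *
s=robot.read_state(); print(s["ee_pos"],s["tool_rot"])
sc=robot.read_camera("scene")
print(lids(sc,"scene",.104,(270,170,400,270),'ab'))
cv2.imwrite("pics/r1.png",cv2.resize(sc[150:300,270:430,::-1],(640,600)))
```

```text
[0.57641966 0.09342447 0.24482078] [179.85589784   0.43229488 174.42866126]
{'a': (array([515.2, 101. ]), array([ 62.5, 178.5]), -13.2), 'b': (array([614.9, 152.4]), array([ 64.1, 178.8]), -7.1)}
```

View pics/r1.png

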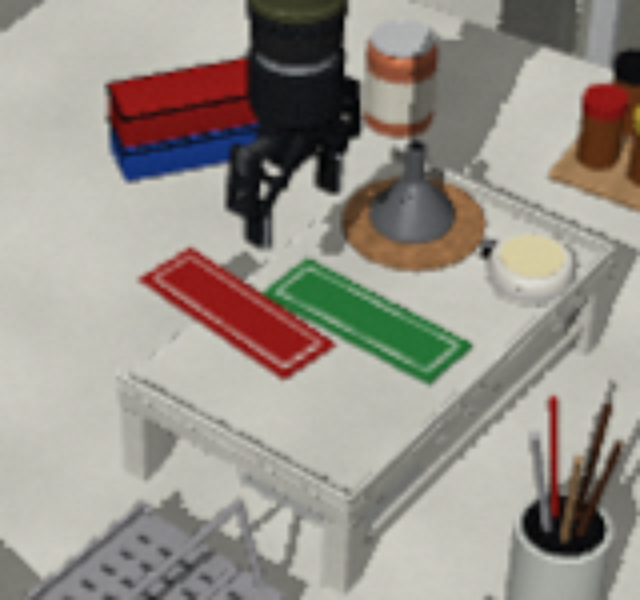

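The red lid sticks out over the edge at (235,312) in the crop, turned about −13°. The green lid is still on the shelf, its front corner just at the red one's side.

Run:
```python
from h import *
chain((.465,.114,.20,180,0,166.8),(.465,.114,.104,180,0,166.8))
```

```text
[0.2221, 0.02, 0.0848, 0.0009, 0.0017, 0.0666] rows>= 1.9
[0.0, -0.0, 0.192, 0.0, 0.0, 0.0] rows>= 1.5
```

Emit:
carry_out(deltas=[0.222,0.02,0.04,0.001,0.002,0.067,0.222,0.02,0.085,0.001,0.002,0.067,0.222,0.02,0.085,0.001,0.002,0.067,0.222,0.02,0.085,0.001,0.002,0.067,0.222,0.02,0.085,0.001,0.002,0.067])

```text
clock: 32.9
ee_pos: [0.4639, 0.114, 0.1989]
tool_rot: [-179.9, -0.2, 166.8]
contact_force: [-0.2, 0.4, 0.5]
width: 0.0851
grip_force: 0.0
```

Emit:
carry_out(deltas=[0,0,0.1,0,0,0,0,0,0.16,0,0,0,0,0,0.188,0,0,0,0,0,0.192,0,0,0,0,0,0.192,0,0,0])

```text
clock: 33.52
ee_pos: [0.4633, 0.114, 0.1033]
tool_rot: [-179.9, -0.2, 166.8]
contact_force: [0.4, 1.3, 0.7]
width: 0.0855
grip_force: 0.0
```

Emit:
carry_out(deltas=[0,0,0,0,0,0,0,0,0,0,0,0,0,0,0,0,0,0,0,0,0,0,0,0,0,0,0,0,0,0], jaw=255, force=40)

```text
clock: 34.15
ee_pos: [0.463, 0.114, 0.103]
tool_rot: [-179.9, -0.2, 166.8]
contact_force: [0.1, 0.3, 5.2]
width: 0.0608
grip_force: 42.4
```

Emit:
carry_out(deltas=[0,0,-0.03,0,0,0,0,0,-0.08,0,0,0,0,0,-0.16,0,0,0,0,0,-0.24,0,0,0,0,0,-0.32,0,0,0,0,0,-0.32,0,0,0])

```text
clock: 34.9
ee_pos: [0.4645, 0.1143, 0.266]
tool_rot: [180.0, 0.0, 166.8]
contact_force: [0.3, 0.7, -0.1]
width: 0.0605
grip_force: 43.3
```

Run:
```python
from h import *
s=robot.read_state(); p=s["ee_pos"]; print(p,s["tool_rot"],s["width"])
held("scene","a",-.051,.002,(260,140,400,270))
sc=robot.read_camera("scene"); print(lids(sc,"scene",p[2],(260,160,400,240),'a'),lids(sc,"scene",.104,(320,190,400,270),'b'))
q=place(0.,-.051,.002,dx=.003,dz=.006); print(q)
w=(.49,-.15,.30)+q[3:]
chain((.465,.05,.27,180,0,173.),w,q[:2]+(q[2]+.1,)+q[3:],q)
```

```text
[0.46454879 0.11431843 0.2659813 ] [1.79965461e+02 3.18568963e-02 1.66792391e+02] 0.06051801979341809
lid c [0.5142 0.1027 0.264 ] expected px [[303.0, 181.0], [317.0, 174.0], [355.0, 197.0], [341.0, 206.0]] seen [[311, 171], [317, 173], [314, 188], [342, 206], [355, 198], [331, 184], [332, 179], [343, 178], [338, 163], [328, 179], [322, 178], [323, 170]]
{'a': (array([505.9, 126.3]), array([119.5, 234.8]), -45.4)} {'b': (array([615., 153.]), array([ 62.8, 178.8]), -7.1)}
(np.float64(0.560123097284416), np.float64(-0.25647208569260793), np.float64(0.07914992079222447), np.float64(179.99999999999997), np.float64(40.00000000000001), np.float64(173.0))
[-0.0336, -0.1233, -0.0149, -0.0008, -0.0022, -0.0542] rows>= 1.0
[-0.0984, -0.3909, -0.06, -0.0, -0.3491, -0.0] rows>= 3.7
[0.0288, -0.1943, 0.2913, 0.0, 0.0, 0.0] rows>= 2.8
[0.1286, -0.0, 0.1532, 0.0, 0.0, 0.0] rows>= 1.6
```

Emit:
carry_out(deltas=[-0.034,-0.123,-0.015,0,0,-0.054,-0.034,-0.123,-0.015,0,0,-0.054,-0.034,-0.123,-0.015,0,0,-0.054,-0.034,-0.123,-0.015,0,0,-0.054])

```text
clock: 35.5
ee_pos: [0.4649, 0.0508, 0.2691]
tool_rot: [-179.9, -0.4, 173.0]
contact_force: [0.3, -0.1, -0.3]
width: 0.0607
grip_force: 43.4
```

Emit:
carry_out(deltas=[-0.016,-0.066,-0.01,0,-0.05,0,-0.032,-0.132,-0.02,0,-0.1,0,-0.05,-0.2,-0.03,0,-0.16,0,-0.066,-0.264,-0.04,0,-0.22,0,-0.082,-0.33,-0.05,0,-0.28,0,-0.098,-0.391,-0.06,0,-0.349,0,-0.098,-0.391,-0.06,0,-0.349,0,-0.098,-0.391,-0.06,0,-0.349,0])

```text
clock: 36.5
ee_pos: [0.4905, -0.149, 0.3]
tool_rot: [-179.9, 39.6, 173.1]
contact_force: [0.4, -0.3, 0.3]
width: 0.0607
grip_force: 43.5
```

Emit:
carry_out(deltas=[0.007,-0.048,0.072,0,0,0,0.014,-0.096,0.144,0,0,0,0.021,-0.146,0.218,0,0,0,0.029,-0.194,0.291,0,0,0,0.029,-0.194,0.291,0,0,0,0.029,-0.194,0.291,0,0,0])

```text
clock: 37.25
ee_pos: [0.5608, -0.2551, 0.1789]
tool_rot: [-180.0, 39.7, 173.1]
contact_force: [0.1, -0.2, 0.4]
width: 0.0604
grip_force: 43.8
```

Run:
```python
from h import *
s=robot.read_state(); print(s["ee_pos"],s["tool_rot"],s["width"])
chain(place(0.,-.051,.002,dx=.003,dz=.006))
held("scene","a",-.051,.002,(220,240,330,330)); held("top","a",-.051,.002,(340,150,520,300))
```

```text
[ 0.56078237 -0.25512317  0.1788614 ] [-179.9525132    39.6630854   173.13286441] 0.06044713706642739
[0.128, -0.0027, 0.1529, 0.0003, -0.0029, 0.0009] rows>= 1.6
lid c [ 0.601  -0.26    0.2099] expected px [[262.0, 287.0], [276.0, 275.0], [310.0, 269.0], [295.0, 282.0]] seen [[310, 270], [277, 276], [269, 282], [272, 286], [296, 282]]
lid c [ 0.6009 -0.2601  0.2107] expected px [[423.0, 246.0], [402.0, 243.0], [415.0, 188.0], [438.0, 191.0]] seen [[419, 206], [409, 211], [405, 235], [422, 242], [431, 209]]
```

Alignment matches what I expected, so down and release.

Emit:
carry_out(deltas=[0.04,-0.002,0.05,0,-0.003,0,0.08,-0.002,0.1,0,-0.003,0,0.11,-0.002,0.128,0,-0.003,0,0.124,-0.002,0.146,0,-0.003,0,0.128,-0.002,0.153,0,-0.003,0,0.128,-0.002,0.153,0,-0.003,0])

```text
clock: 38.1
ee_pos: [0.5602, -0.2577, 0.0803]
tool_rot: [-179.8, 40.2, 173.1]
contact_force: [-0.0, 0.4, -0.4]
width: 0.0605
grip_force: 43.7
```

Emit:
carry_out(deltas=[0.003,0,0.003,0,0,0,0.005,0,0.006,0,0,0,0.005,0,0.006,0,0,0])

```text
clock: 38.48
ee_pos: [0.5603, -0.258, 0.0763]
tool_rot: [-179.8, 40.2, 173.1]
contact_force: [4.6, -1.7, 0.9]
width: 0.0606
grip_force: 43.6
```

Emit:
carry_out(deltas=[0.002,0,0.002,0,0,0,0.003,0,0.004,0,0,0,0.003,0,0.004,0,0,0])

```text
clock: 38.85
ee_pos: [0.5602, -0.2579, 0.0734]
tool_rot: [-179.8, 40.2, 173.1]
contact_force: [5.0, -0.6, 0.9]
width: 0.0604
grip_force: 43.6
```

Emit:
carry_out(deltas=[0.001,0,0.003,0,0,0,0.003,0,0.006,0,0,0,0.003,0,0.006,0,0,0])

```text
clock: 39.22
ee_pos: [0.561, -0.258, 0.0717]
tool_rot: [-179.9, 40.3, 173.1]
contact_force: [-12.1, 2.4, 24.8]
width: 0.0604
grip_force: 45.8
```

Emit:
carry_out(deltas=[-0.001,0,-0.003,0,0,0,-0.001,0,-0.003,0,0,0])

```text
clock: 39.48
ee_pos: [0.5606, -0.258, 0.0721]
tool_rot: [-179.8, 40.2, 173.1]
contact_force: [4.5, -1.7, 4.8]
width: 0.0607
grip_force: 43.8
```

Emit:
carry_out(deltas=[0,0,0,0,0,0,0,0,0,0,0,0,0,0,0,0,0,0,0,0,0,0,0,0,0,0,-0.05,0,0,0,0,0,-0.12,0,0,0,0,0,-0.22,0,0,0,0,0,-0.3,0,0,0,0,0,-0.3,0,0,0], jaw=35)

```text
clock: 40.6
ee_pos: [0.4637, -0.2464, 0.1887]
tool_rot: [-179.7, 40.3, 173.1]
contact_force: [0.2, -0.4, -1.2]
width: 0.0739
grip_force: 0.0
```

```bash
cat >> h.py <<'E'
COL['c']=((95,90,30),(130,255,255))
def check(k,y,rs,rt):
    for n,roi in(("scene",rs),("top",rt)):
        im=robot.read_camera(n); m=cv2.morphologyEx(mask(im,*COL[k],roi),cv2.MORPH_CLOSE,np.ones((5,5))); cc=max(cv2.findContours(m,0,1)[0],key=cv2.contourArea)
        RL=R.from_euler('ZY',[DY,-40],degrees=True); c=DC+R.from_euler('z',DY,degrees=True).apply([.0002,y,.1044])
        print(k,n,cv2.approxPolyDP(cc,3,True)[:,0].tolist(),"exp",proj(n,[c+RL.apply([x,yy,.002]) for x,yy in((-.09,-.031),(-.09,.031),(.09,.031),(.09,-.031))]).round().tolist())
E
python3 - <<'E'
from h import *
check('c',-.1,(220,280,340,345),(430,170,520,290)); check('a',0,(220,240,340,345),(345,170,480,290))
print(lids(robot.read_camera("scene"),"scene",.104,(300,170,400,270),'b'),lids(robot.read_camera("top"),"top",.104,(190,160,345,300),'b'))
chain((.53,0,.27,180,0,174),(.625,.147,.15,180,0,173.5))
E
```

```text
c scene [[286, 317], [255, 319], [241, 331], [272, 330]] exp [[240.0, 330.0], [255.0, 317.0], [286.0, 315.0], [271.0, 328.0]]
c top [[464, 203], [445, 201], [430, 250], [450, 252]] exp [[450.0, 255.0], [430.0, 252.0], [444.0, 201.0], [466.0, 204.0]]
a scene [[310, 296], [279, 300], [267, 310], [297, 309]] exp [[264.0, 310.0], [277.0, 299.0], [309.0, 295.0], [295.0, 307.0]]
a top [[425, 212], [406, 213], [398, 245], [417, 247]] exp [[417.0, 250.0], [397.0, 247.0], [409.0, 196.0], [431.0, 199.0]]
{'b': (array([615., 153.]), array([ 62.8, 178.8]), -7.1)} {'b': (array([596.7, 160.5]), array([ 59.9, 146.8]), -6.4)}
[-0.1656, 0.5024, -0.0853, -0.0031, 0.3486, -0.0083] rows>= 4.3
[-0.1582, 0.3122, 0.24, 0.0, -0.0, 0.0044] rows>= 3.4
```

Emit:
carry_out(deltas=[-0.166,0.502,-0.085,-0.003,0.349,-0.008,-0.166,0.502,-0.085,-0.003,0.349,-0.008,-0.166,0.502,-0.085,-0.003,0.349,-0.008,-0.166,0.502,-0.085,-0.003,0.349,-0.008,-0.166,0.502,-0.085,-0.003,0.349,-0.008,-0.166,0.502,-0.085,-0.003,0.349,-0.008,-0.166,0.502,-0.085,-0.003,0.349,-0.008], jaw=165)

```text
clock: 41.78
ee_pos: [0.5297, -0.0011, 0.27]
tool_rot: [-179.9, -0.0, 173.9]
contact_force: [-0.3, 0.4, 0.3]
width: 0.0303
grip_force: 0.0
```

Emit:
carry_out(deltas=[-0.158,0.32,0,0,0,0.004,-0.158,0.32,0,0,0,0.004,-0.158,0.32,0.1,0,0,0.004,-0.158,0.32,0.2,0,0,0.004,-0.158,0.32,0.24,0,0,0.004,-0.158,0.32,0.24,0,0,0.004])

```text
clock: 42.52
ee_pos: [0.6238, 0.1481, 0.1489]
tool_rot: [-179.8, -0.2, 173.4]
contact_force: [-0.0, -0.6, 1.5]
width: 0.03
grip_force: 0.0
```

Run:
```python
from h import *
s=robot.read_state(); print(s["ee_pos"],s["tool_rot"],s["width"])
chain((.626,.151,.1195,180,0,173.5))
print(lids(robot.read_camera("scene"),"scene",.104,(270,170,400,270),'b'))
```

```text
[0.62382653 0.14805245 0.14894198] [-1.79822431e+02 -1.71373327e-01  1.73380905e+02] 0.029962525190131997
[-0.0038, 0.0065, 0.0589, -0.0015, -0.0015, -0.001] rows>= 0.5
{'b': (array([615.1, 154.4]), array([ 65.2, 178.8]), -7.0)}
```

Emit:
carry_out(deltas=[-0.004,0.006,0.04,0,0,0,-0.004,0.006,0.054,0,0,0,-0.004,0.006,0.061,0,0,0,-0.004,0.006,0.061,0,0,0])

```text
clock: 43.08
ee_pos: [0.6284, 0.1525, 0.1226]
tool_rot: [-179.9, 0.1, 173.5]
contact_force: [-4.4, -2.0, 11.2]
width: 0.03
grip_force: 5.4
```

Emit:
carry_out(deltas=[0,0,0.001,0,0,0,0.02,0,0.001,0,0,0,0.045,0,0.001,0,0,0,0.07,0,0.001,0,0,0,0.095,0,0.001,0,0,0,0.12,0,0.001,0,0,0,0.145,0,0.001,0,0,0,0.17,0,0.001,0,0,0,0.194,0,0.001,0,0,0,0.194,0,0.001,0,0,0])

```text
clock: 44.32
ee_pos: [0.5334, 0.1643, 0.1225]
tool_rot: [180.0, 0.3, 173.5]
contact_force: [-2.5, 0.4, 11.1]
width: 0.0304
grip_force: 6.0
```

Emit:
carry_out(deltas=[0,0,-0.04,0,0,0,0,0,-0.15,0,0,0,-0.1,0,-0.24,0,0,0,-0.1,0,-0.24,0,0,0], jaw=0)

```text
clock: 44.82
ee_pos: [0.586, 0.1585, 0.2443]
tool_rot: [179.9, 0.6, 173.4]
contact_force: [-0.4, -0.2, -0.5]
width: 0.0852
grip_force: 0.0
```

Run:
```python
from h import *
s=robot.read_state(); print(s["ee_pos"],s["tool_rot"])
sc=robot.read_camera("scene")
r=lids(sc,"scene",.104,(270,170,400,270),'b')['b']; print(r)
for along in(.045,.05,.055):
    a=np.radians(r[2]); print(along,r[0]/1000-along*np.array([np.cos(a),np.sin(a)]))
```

```text
[0.58599406 0.15852612 0.24432414] [179.90291706   0.551582   173.41994723]
(array([521. , 164.7]), array([ 62.6, 179. ]), -5.9)
0.045 [0.47623837 0.16932566]
0.05 [0.47126486 0.16983963]
0.055 [0.46629135 0.17035359]
```

Run:
```python
from h import *
chain((.469,.171,.20,180,0,174.1),(.469,.171,.104,180,0,174.1))
```

```text
[0.2319, -0.0011, 0.0832, 0.0002, 0.0028, -0.0058] rows>= 2.0
[0.0, -0.0, 0.192, 0.0, 0.0, 0.0] rows>= 1.5
```

Emit:
carry_out(deltas=[0.232,-0.001,0.04,0,0.003,-0.006,0.232,-0.001,0.083,0,0.003,-0.006,0.232,-0.001,0.083,0,0.003,-0.006,0.232,-0.001,0.083,0,0.003,-0.006,0.232,-0.001,0.083,0,0.003,-0.006])

```text
clock: 45.5
ee_pos: [0.4677, 0.1712, 0.1992]
tool_rot: [-180.0, -0.2, 174.2]
contact_force: [0.7, -0.5, -0.0]
width: 0.0859
grip_force: 0.0
```

Emit:
carry_out(deltas=[0,0,0.1,0,0,0,0,0,0.16,0,0,0,0,0,0.188,0,0,0,0,0,0.192,0,0,0,0,0,0.192,0,0,0])

```text
clock: 46.12
ee_pos: [0.4669, 0.171, 0.1035]
tool_rot: [-180.0, -0.2, 174.2]
contact_force: [0.8, 0.6, -0.2]
width: 0.0853
grip_force: 0.0
```

Emit:
carry_out(deltas=[0,0,0,0,0,0,0,0,0,0,0,0,0,0,0,0,0,0,0,0,0,0,0,0,0,0,0,0,0,0], jaw=255, force=40)

```text
clock: 46.75
ee_pos: [0.4665, 0.171, 0.1031]
tool_rot: [-180.0, -0.2, 174.2]
contact_force: [0.8, 0.2, 5.6]
width: 0.0607
grip_force: 42.5
```

Emit:
carry_out(deltas=[0,0,-0.03,0,0,0,0,0,-0.08,0,0,0,0,0,-0.16,0,0,0,0,0,-0.24,0,0,0,0,0,-0.32,0,0,0,0,0,-0.32,0,0,0])

```text
clock: 47.5
ee_pos: [0.4679, 0.1714, 0.2661]
tool_rot: [179.9, -0.0, 174.2]
contact_force: [0.0, -0.3, -1.6]
width: 0.0608
grip_force: 43.4
```

Run:
```python
from h import *
s=robot.read_state(); p=s["ee_pos"]; print(p,s["tool_rot"],s["width"])
held("scene","b",-.050,.002,(260,140,400,270))
q=place(.1,-.050,.002,dx=.003,dz=.006); print(q)
w=(.50,-.08,.30)+q[3:]
chain((.465,.08,.27,180,0,173.),w,q[:2]+(q[2]+.1,)+q[3:],q)
```

```text
[0.46794047 0.17135124 0.2660733 ] [ 1.79938935e+02 -1.18852653e-03  1.74164030e+02] 0.06077937130529827
lid c [0.5177 0.1663 0.2641] expected px [[313.0, 174.0], [325.0, 166.0], [367.0, 186.0], [356.0, 195.0]] seen [[321, 170], [325, 171], [325, 181], [357, 195], [367, 187], [333, 170]]
(np.float64(0.5730703660889347), np.float64(-0.15731082786177777), np.float64(0.079792708401911), np.float64(179.99999999999997), np.float64(40.00000000000001), np.float64(173.0))
[-0.0145, -0.1814, -0.012, -0.0002, -0.0013, 0.0102] rows>= 1.5
[-0.1085, -0.3091, -0.06, -0.0, -0.3491, -0.0] rows>= 3.7
[0.029, -0.1357, 0.2895, 0.0, 0.0, 0.0] rows>= 2.6
[0.1286, -0.0, 0.1532, 0.0, 0.0, 0.0] rows>= 1.6
```

Emit:
carry_out(deltas=[-0.014,-0.09,-0.012,0,0,0.01,-0.014,-0.181,-0.012,0,0,0.01,-0.014,-0.181,-0.012,0,0,0.01,-0.014,-0.181,-0.012,0,0,0.01])

```text
clock: 48.05
ee_pos: [0.4637, 0.0802, 0.2676]
tool_rot: [-179.9, -0.4, 173.0]
contact_force: [-0.7, -0.2, 0.4]
width: 0.0607
grip_force: 43.5
```

Emit:
carry_out(deltas=[-0.018,-0.052,-0.01,0,-0.05,0,-0.036,-0.104,-0.02,0,-0.1,0,-0.054,-0.156,-0.03,0,-0.16,0,-0.072,-0.208,-0.04,0,-0.22,0,-0.09,-0.26,-0.05,0,-0.28,0,-0.108,-0.309,-0.06,0,-0.349,0,-0.108,-0.309,-0.06,0,-0.349,0,-0.108,-0.309,-0.06,0,-0.349,0])

```text
clock: 49.05
ee_pos: [0.4996, -0.0789, 0.2989]
tool_rot: [-179.9, 39.6, 173.1]
contact_force: [-0.1, -0.4, 0.4]
width: 0.0606
grip_force: 43.6
```

Emit:
carry_out(deltas=[0.007,-0.034,0.072,0,0,0,0.014,-0.068,0.144,0,0,0,0.021,-0.102,0.217,0,0,0,0.029,-0.136,0.29,0,0,0,0.029,-0.136,0.29,0,0,0,0.029,-0.136,0.29,0,0,0])

```text
clock: 49.8
ee_pos: [0.573, -0.1565, 0.1781]
tool_rot: [-179.9, 39.7, 173.1]
contact_force: [-1.3, 0.3, -0.4]
width: 0.0605
grip_force: 43.9
```

Run:
```python
from h import *
s=robot.read_state(); print(s["ee_pos"],s["tool_rot"],s["width"])
chain(place(.1,-.050,.002,dx=.003,dz=.006))
held("scene","b",-.050,.002,(270,220,350,300)); held("top","b",-.050,.002,(350,175,440,300))
```

```text
[ 0.57301335 -0.15652614  0.17806217] [-179.94211616   39.66544256  173.14592389] 0.060485526103043044
[0.1252, -0.0014, 0.1515, 0.0003, -0.0029, 0.001] rows>= 1.6
lid c [ 0.6125 -0.1613  0.2084] expected px [[285.0, 269.0], [298.0, 258.0], [333.0, 251.0], [319.0, 262.0]] seen [[333, 251], [299, 259], [294, 268], [320, 263]]
lid c [ 0.6125 -0.1613  0.2093] expected px [[388.0, 241.0], [367.0, 238.0], [377.0, 183.0], [401.0, 186.0]] seen [[392, 213], [372, 212], [369, 230], [379, 236], [388, 234]]
```

Emit:
carry_out(deltas=[0.04,-0.001,0.05,0,-0.003,0,0.08,-0.001,0.1,0,-0.003,0,0.11,-0.001,0.128,0,-0.003,0,0.122,-0.001,0.146,0,-0.003,0,0.127,-0.001,0.152,0,-0.003,0,0.127,-0.001,0.152,0,-0.003,0])

```text
clock: 50.65
ee_pos: [0.5759, -0.1595, 0.0813]
tool_rot: [-180.0, 39.8, 173.1]
contact_force: [0.4, -0.3, -0.8]
width: 0.0605
grip_force: 43.9
```

Emit:
carry_out(deltas=[0.003,0,0.003,0,0,0,0.005,0,0.006,0,0,0,0.005,0,0.006,0,0,0])

```text
clock: 51.02
ee_pos: [0.5763, -0.1599, 0.0772]
tool_rot: [-180.0, 39.7, 173.1]
contact_force: [0.0, 0.6, -1.5]
width: 0.0606
grip_force: 43.9
```

Emit:
carry_out(deltas=[0.002,0,0.002,0,0,0,0.003,0,0.004,0,0,0,0.003,0,0.004,0,0,0])

```text
clock: 51.4
ee_pos: [0.5771, -0.1602, 0.075]
tool_rot: [-180.0, 39.7, 173.1]
contact_force: [-0.9, -0.2, -0.6]
width: 0.0603
grip_force: 44.0
```

Emit:
carry_out(deltas=[0.004,0,-0.002,0,0,0,0.008,0,-0.004,0,0,0,0.008,0,-0.004,0,0,0])

```text
clock: 51.78
ee_pos: [0.5748, -0.1606, 0.0749]
tool_rot: [180.0, 39.4, 173.1]
contact_force: [-0.4, -0.4, -0.0]
width: 0.0606
grip_force: 43.9
```

Emit:
carry_out(deltas=[0.002,0,0.002,0,0,0,0.003,0,0.004,0,0,0,0.003,0,0.004,0,0,0])

```text
clock: 52.15
ee_pos: [0.576, -0.1609, 0.0729]
tool_rot: [180.0, 39.5, 173.1]
contact_force: [-0.1, 0.3, 1.2]
width: 0.0605
grip_force: 44.1
```

Run:
```python
from h import *
s=robot.read_state(); print(s["ee_pos"],s["tool_rot"],s["qpos"])
chain(place(.1,-.050,.002)); chain(place(.1,-.050,.002,lean=37))
held("scene","b",-.050,.002,(270,220,350,310)); check('b',.1,(270,220,350,310),(350,175,440,300))
```

```text
[ 0.5759651  -0.16087969  0.07291208] [179.9628671   39.45279928 173.09466483] [-19.89851487   9.39294637 -58.6877213  -16.79963666   8.25049592
 -10.10319408]
[0.0086, 0.0064, -0.0094, 0.0009, -0.0048, 0.0006] rows>= 0.1
[0.0083, 0.0064, -0.0146, 0.0008, 0.0214, 0.0007] rows>= 0.2
lid c [ 0.6156 -0.1657  0.1031] expected px [[286.0, 293.0], [299.0, 283.0], [333.0, 278.0], [319.0, 289.0]] seen [[332, 277], [299, 284], [294, 290], [298, 293], [320, 289]]
b scene [[332, 277], [302, 283], [294, 290], [298, 293], [319, 289]] exp [[286.0, 292.0], [299.0, 281.0], [331.0, 276.0], [318.0, 287.0]]
b top [[390, 214], [370, 215], [368, 232], [372, 237], [386, 235]] exp [[384.0, 245.0], [364.0, 242.0], [374.0, 191.0], [396.0, 194.0]]
```

Joint 3 is at its end here, so the foot sits about 5 mm behind the lip, which is still inside the limits. I'll release and go straight up.

Emit:
carry_out(deltas=[0,0,0,0,0,0,0,0,0,0,0,0,0,0,0,0,0,0,0,0,0,0,0,0,-0.02,0,-0.025,0,0,0,-0.06,0,-0.07,0,0,0,-0.128,0,-0.153,0,0,0,-0.19,0,-0.23,0,0,0,-0.19,0,-0.23,0,0,0], jaw=35)

```text
clock: 53.42
ee_pos: [0.5792, -0.1621, 0.2285]
tool_rot: [-179.9, 40.0, 173.2]
contact_force: [1.0, -0.2, -0.1]
width: 0.0735
grip_force: 0.0
```

Run:
```python
from h import *
s=robot.read_state(); print(s["ee_pos"],s["tool_rot"],s["qpos"])
check('b',.1,(270,220,350,310),(350,175,440,300)); check('a',0,(220,240,340,345),(345,170,480,290));check('c',-.1,(220,280,340,345),(430,170,520,290))
chain((.45,.05,.30,180,0,174))
```

```text
[ 0.57918587 -0.16206618  0.22852432] [-179.87915263   39.98367493  173.19516361] [-19.90190067  -6.91719664 -47.7569668    9.89685574   8.25346472
 -10.10457742]
b scene [[332, 278], [300, 283], [287, 293], [317, 290]] exp [[286.0, 292.0], [299.0, 281.0], [331.0, 276.0], [318.0, 287.0]]
b top [[370, 217], [372, 228], [386, 233], [390, 213]] exp [[384.0, 245.0], [364.0, 242.0], [374.0, 191.0], [396.0, 194.0]]
a scene [[310, 296], [279, 300], [266, 311], [296, 309]] exp [[264.0, 310.0], [277.0, 299.0], [309.0, 295.0], [295.0, 307.0]]
a top [[422, 204], [406, 210], [402, 231], [409, 234], [410, 247], [416, 248], [426, 210]] exp [[417.0, 250.0], [397.0, 247.0], [409.0, 196.0], [431.0, 199.0]]
c scene [[286, 317], [255, 319], [241, 331], [272, 330]] exp [[240.0, 330.0], [255.0, 317.0], [286.0, 315.0], [271.0, 328.0]]
c top [[464, 203], [445, 201], [430, 250], [450, 252]] exp [[450.0, 255.0], [430.0, 252.0], [444.0, 201.0], [466.0, 204.0]]
[0.1297, 0.3883, -0.313, -0.002, 0.3423, -0.0077] rows>= 4.1
```

All three lids match their expected poses. I'll move the arm clear and take a final look.

Emit:
carry_out(deltas=[0,0.1,-0.15,0,0,0,0.13,0.388,-0.313,0,0.342,-0.008,0.13,0.388,-0.313,0,0.342,-0.008,0.13,0.388,-0.313,0,0.342,-0.008,0.13,0.388,-0.313,0,0.342,-0.008,0.13,0.388,-0.313,0,0.342,-0.008,0.13,0.388,-0.313,0,0.342,-0.008,0.13,0.388,-0.313,0,0.342,-0.008])

```text
clock: 54.72
ee_pos: [0.45, 0.0487, 0.3012]
tool_rot: [-179.7, 0.3, 173.9]
contact_force: [0.2, 0.7, 0.9]
width: 0.0736
grip_force: 0.0
```

Run:
```python
from h import *
sc=robot.read_camera("scene"); tp=robot.read_camera("top")
cv2.imwrite("pics/end.png",np.hstack([cv2.resize(sc[150:390,200:440,::-1],(400,400)),cv2.resize(tp[150:310,330:490,::-1],(400,400))]))
```

```text
(no output)
```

View pics/end.png

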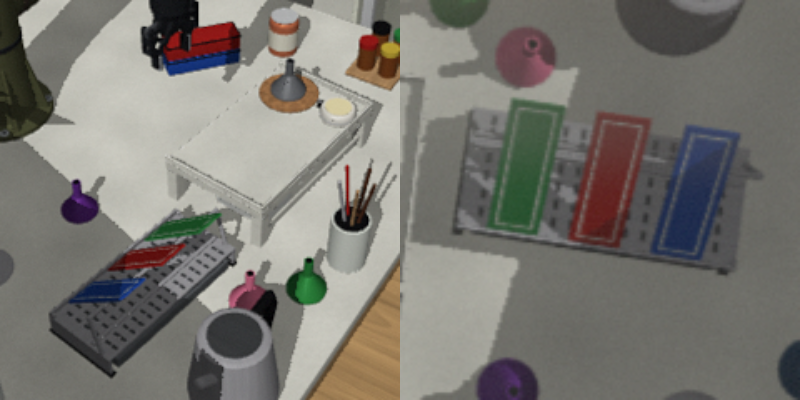

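The three lids lean side by side with clear gaps, at (527,165), (610,180) and (696,192) in the top half. The funnel stands on the mat at (289,82) in the scene half, and the tray is home.

```bash
python3 -c "
from station import robot
print(robot.sign_off())"
```

```text
the job is handed in; nothing more can be done
None
```

The job is handed in at about 55 s on the robot clock: the final camera check showed the funnel standing on the mat, the tray home and all three lids leaning on the rail without touching, but the sign-off returned no verdict.

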